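# Set out the covered jars and the pliers around the tube rack

### The arm

A 6-joint arm with a two-finger parallel gripper is mounted at the origin on the work surface. World frame = base frame: x ahead of the robot, y to its left, z up, the work surface at z = 0. Lengths are in mm, angles in rad, forces in N, time in s.
With the tool pointing down it reaches from about 350 to 875 mm from the base axis. Payload 4.2 kg.
Tool frame: the origin (TCP) lies between the finger pads; the fingertips stand 19 mm ahead of it and the grasp point (between the pads) is the TCP; x points along the fingers, y is the direction in which the jaws open and shut, and the axes are right-handed (so a half turn about x gives the same grasp; the last joint's range is limited). The gripper opens to 87 mm and grips with 3 to 60 N. Pads are 19 mm wide; open, the fingers measure 117 mm over their backs; the gripper's body (75 mm by 190 mm) begins 51 mm behind the grasp point.
Start: joints at [1.402, 0.385, 0.008, 0, -1.194, -0.259], TCP at [259.26, 568.668, 241.55] pointing down, gripper open.
Joint ranges: [-3.14, 3.14], [-1.21, 2.06], [-1.07, 1.41], [-3.16, 2.05], [-2.99, -0.16], [-3.1, 3.1]. Speed limits (rad/s): [2.79, 2.79, 3.14, 3.14, 3.14, 3.14].

### API

Orientations are given as a 3x3 rotation matrix whose columns are the frame's x, y, z axes.
In Python, from rig import telemetry, cams, ticket gives the robot as it stands.
- The arm moves only by the tool step_arm, never from a script. Its argument "increments" is a list of rows, each a list of 3 entries, a list of its own where there are three numbers: the closure, from -1 (fully open) to 1 (shut), then the shift along the tool's x, y, z in units of 12 cm (1.0 is 12 cm), then the turn, a rotation vector about the tool's x, y, z in units of pi/4 rad (1.0 is pi/4 rad). A call has 1 to 20 rows; each row is the pose to reach, as a shift and turn from the pose commanded when the call began, along the tool's axes at that moment; what a row does not reach only later rows make up. A row lasts 1/10 s, in which the tool goes at most 50 mm and 8.59 degrees, less where a joint would pass 70% of its speed; a pose out of reach is approached as far as the arm can. A call with a number of a shift or a turn outside -1 to 1 is refused whole. A call with a gripper value outside its range is refused whole. The fingers move at their own pace and stop on an object; "grip_force" is the grip in N (left out, the last holds). Time passes only in rows, so rows that repeat a pose let the fingers close. It gives the time, the measured TCP pose, the force and the opening at its end, in the units of the state.
- telemetry.state(): the state, without advancing time (a new reading comes with each control period).
- cams.get_image(name): name is "scene" or "side" or "wrist"; returns a dict with "img" (400x640x3 uint8, blue, green, red), "K" (3x3 intrinsics, pixels), "view" (4x4, takes a point from world to camera coordinates). Camera axes: x right, y down, z forward; pixel columns grow to the right and rows downward; lengths in mm; the calibration is good to about 2 mm. A picture is of the moment at which its call begins. There is no depth.
- ticket.finish_job(): hands the job in, once; it reports no verdict.
The state is a dict: "time": time; "q": joint angles; "dq": joint speeds; "tau": joint torques, N m; "tcp_pos": TCP position; "tcp_rot": TCP orientation; "force": force on the tool from outside, world axes, zero at the start; "ft_torque": the same for the moment, N m; "gripper_width": finger opening in mm.
Only numpy, scipy, OpenCV 4.12 (cv2) and the standard library are available. Lean on these libraries where they do the work, as an engineer would, in place of code of your own. Each camera call takes 0.05 s, during which the arm holds its last target. There are 200 camera calls.

### The job

Set out the clean collection set around the tube rack, left and right being the robot's own: stand the large jar off the rack's left end and the small jar off its right end, each in line with the rack and about 40 mm clear of it, and put each jar's own lid on it, knob up and fully seated. Lay the pliers flat in front of the rack (on the robot's side), about 40 mm clear of it and parallel to it, with the jaws to the left and the pivot opposite the rack's middle. Leave the rack, the basket, the glove box and the bottle where they are.

Things in the scene. Friction and masses are not known exactly. Their poses are not given: they have to be found in the camera images.
- rack: White lattice tube rack, 52 mm (x) by 130 mm (y), 62 mm high, loose, 0.55 kg, on a sheet of paper; a few capped tubes in it rise to 102 mm. Origin under its centre, on the bench. +y points along the rack to its left end, -x to its front (the robot's side); it starts turned up to about 0.28 rad from the robot's axes.
- large_jar_center (a point): Large open steel jar, a straight cylinder 64 mm in outside diameter, 60 mm high, wall 3 mm (58 mm mouth), 0.19 kg, grasped across its outside. Point: the jar's centre, half-way up (30 mm above its underside); z up.
- small_jar_center (a point): Small open steel jar, a straight cylinder 46 mm in outside diameter, 46 mm high, wall 3 mm (40 mm mouth), 0.10 kg, grasped across its outside. Point: the jar's centre, half-way up (23 mm above its underside); z up.
- large_lid_knob (a point): Large steel lid, lying knob up: plate 67 mm across, 4 mm thick; below it a tapered plug 9 mm deep (52 mm wide at the plate, 40 at the foot), 3 mm play all round in the large jar; above it a round knob 16 mm wide, 22 mm tall, to lift by. Point: knob's centre, 24 mm above the plug's foot, 11 above the plate's top (keep fingertips above the plate); z up. Seated: 45 mm above the large jar's point.
- small_lid_knob (a point): Small steel lid, lying knob up: plate 49 mm across, 4 mm thick; below it a tapered plug 8 mm deep (34 mm wide at the plate, 24 at the foot), 3 mm play all round in the small jar; above it a round knob 13 mm wide, 20 mm tall, to lift by. Point: knob's centre, 22 mm above the plug's foot, 10 above the plate's top (keep fingertips above the plate); z up. Seated: 37 mm above the small jar's point.
- pliers_pivot (a point): Steel tube-stripping pliers with orange grips, lying flat: 14 mm thick, 28 mm wide at the pivot block (34 mm long, the place to grip); jaws with two rollers reach 57 mm one way, splayed handles 110 mm the other, 60 mm wide overall; 0.24 kg. Point: centre of the pivot block, 7 mm above the underside. x points to the jaws, z up.
- basket_front (a point): Orange plastic basket, 160 x 250 x 75 mm, loose, at the far edge of the work area. Bystander. Point: middle of its side nearest the robot.
- glove_box_front (a point): Cardboard glove box, orange and white, 120 x 235 x 70 mm, loose, at the far edge of the work area. Bystander. Point: middle of its side nearest the robot.
- bottle: Amber bottle with white cap, 62 mm in diameter, 165 mm tall, loose, beyond the middle of the work area. Bystander. Origin under its centre.
There are look-alikes about, which are no part of the job. What is shaped like the part that bears large_jar_center but pink is not meant. There is more than one size of the part that bears pliers_pivot; the job needs the smaller.

How it is judged:
By the outcome, as a careful person would: the job done as asked, in the order asked, and still so for the second after the job is handed in, with the robot touching nothing.
It also fails if it takes over 136 s, if anything falls off the work surface, if the arm or the gripper's body presses on something with over 40 N, if the wrist force passes 120 N, or if a joint passes its speed limit or range.

## Working session

There is one attempt and no reset: what is moved stays moved. The work goes in short steps, Python scripts to look and compute and a tool call to move; the robot and the scene stay as the last step left them, time stands still between calls to the robot, and variables do not carry over. Pictures are saved under pics/ and viewed, about 12 in all and at most 16, crops included, and the job is handed in when it is done.

Besides the shell and the picture viewer there is one more tool, called after ">>>" as a command line: name --argument value ..., lists and objects as JSON in quotes. step_arm: Moves the arm, as the interface text tells. Its arguments: {"type":"object","properties":{"increments":{"type":"array"},"grip_force":{"type":"number"}},"required":["increments"]}

```bash
ls; mkdir -p pics; python3 - <<'E'
from rig import telemetry,cams
import cv2,numpy as np
s=telemetry.state(); print(s['time'],s['tcp_pos'],s['tcp_rot'],s['gripper_width'])
for n in("scene","side"):
    d=cams.get_image(n); cv2.imwrite(f"pics/{n}0.png",d["img"]); print(n,d["K"],d["view"])
E
```

```text
pics
0.0 [259.03627509 568.16998905 240.43789337] [[-8.28029529e-04 -4.15003423e-01 -9.09819473e-01]
 [-2.08010347e-03 -9.09817102e-01  4.15004234e-01]
 [-9.99997494e-01  2.23615440e-03 -1.09894633e-04]] 87.0070796918623
scene [[383.9957077    0.         312.54131163]
 [  0.         383.9957077  201.48493772]
 [  0.           0.           1.        ]] [[-7.06370829e-02  9.97500628e-01 -1.70292739e-03  2.52476581e+01]
 [ 5.33466094e-01  3.63342586e-02 -8.45040678e-01 -2.16005043e+02]
 [-8.42866733e-01 -6.05996624e-02 -5.34699310e-01  1.52074513e+03]
 [ 0.00000000e+00  0.00000000e+00  0.00000000e+00  1.00000000e+00]]
side [[483.4889835    0.         316.77431374]
 [  0.         483.4889835  205.67237648]
 [  0.           0.           1.        ]] [[ 9.77599524e-01 -2.09819368e-01  1.65832260e-02 -5.36344373e+02]
 [-1.31034326e-01 -6.68389122e-01 -7.32178931e-01  1.29822382e+02]
 [ 1.64709369e-01  7.13604803e-01 -6.80910427e-01  1.31455584e+03]
 [ 0.00000000e+00  0.00000000e+00  0.00000000e+00  1.00000000e+00]]
```

View pics/scene0.png

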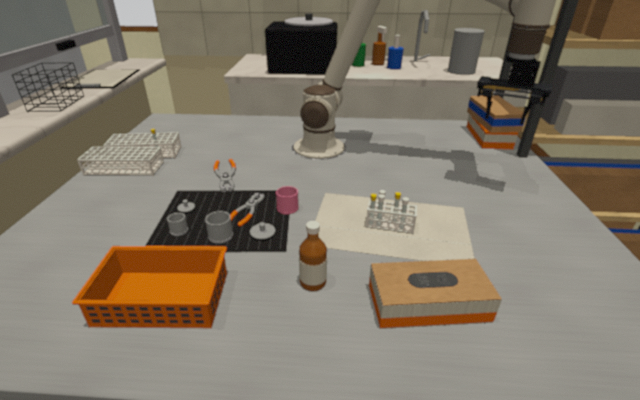

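View pics/side0.png

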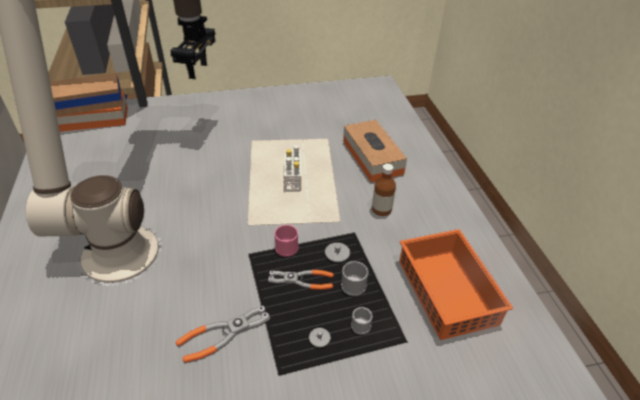

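```bash
cat > h.py <<'E'
import numpy as np,cv2
from rig import telemetry,cams
def ray(d,uv):
    V=d["view"];R=V[:3,:3];c=-R.T@V[:3,3]
    return c,R.T@np.linalg.inv(d["K"])@np.array([uv[0],uv[1],1.])
def onz(d,uv,z):
    c,r=ray(d,uv);return c+r*(z-c[2])/r[2]
def proj(d,P):
    p=d["view"]@np.r_[P,1];q=d["K"]@p[:3];return q[:2]/q[2]
def inc(target,yaw,s=None,p=None):
    """shift/turn units to reach target (mm) with tool down, jaw axis (y) at world angle yaw (mod pi)"""
    s=s or telemetry.state();R=s["tcp_rot"];p=s["tcp_pos"] if p is None else p
    y=np.array([np.cos(yaw),np.sin(yaw),0]);
    if y@R[:,1]<0:y=-y
    x=np.array([0,0,-1.]);T=np.c_[x,y,np.cross(x,y)]
    rv=cv2.Rodrigues(R.T@T)[0].ravel()
    return np.round(R.T@(np.array(target)-p)/120,3),np.round(rv/(np.pi/4),3)
def snap(n,f,crop=None,k=1):
    d=cams.get_image(n);im=d["img"]
    if crop:im=im[crop[1]:crop[3],crop[0]:crop[2]]
    cv2.imwrite("pics/"+f,cv2.resize(im,None,fx=k,fy=k,interpolation=cv2.INTER_CUBIC));return d
E
python3 - <<'E'
from h import *
a=snap("side","a.png",(170,220,410,370),3);b=snap("scene","b.png",(150,180,480,260),2.4)
A=cv2.imread("pics/a.png");B=cv2.imread("pics/b.png");w=max(A.shape[1],B.shape[1])
f=lambda I:cv2.copyMakeBorder(I,0,0,0,w-I.shape[1],0)
cv2.imwrite("pics/ab.png",np.vstack([f(A)[:400],f(B)]))
for n,u,z in[("ljar",(354,266),60),("sjar",(361,313),46),("llid",(338,251),20),("slid",(319,336),18),("pl",(291,279),7),("rollers",(270,279),7),("big",(237,324),7),("pink",(287,231),50),("rack",(292,190),0)]:
    print(n,onz(a,u,z).round())
for n,u,z in[("ljar",(219,217),60),("sjar",(177,217),46),("llid",(263,228),20),("slid",(186,204),18),("pl",(247,208),7),("rackR",(367,222),30),("rackL",(415,224),30)]:
    print(n,onz(b,u,z).round())
E
```

```text
ljar [ 597. -216.   60.]
sjar [ 580. -346.   46.]
llid [ 580. -125.   20.]
slid [ 474. -369.   18.]
pl [ 441. -184.    7.]
rollers [ 388. -173.    7.]
big [ 292. -292.    7.]
pink [453. -53.  50.]
rack [505. 169.   0.]
ljar [ 592. -228.   60.]
sjar [ 579. -348.   46.]
llid [ 578. -118.   20.]
slid [ 472. -367.   18.]
pl [ 465. -187.    7.]
rackR [545. 161.  30.]
rackL [546. 288.  30.]
```

View pics/ab.png

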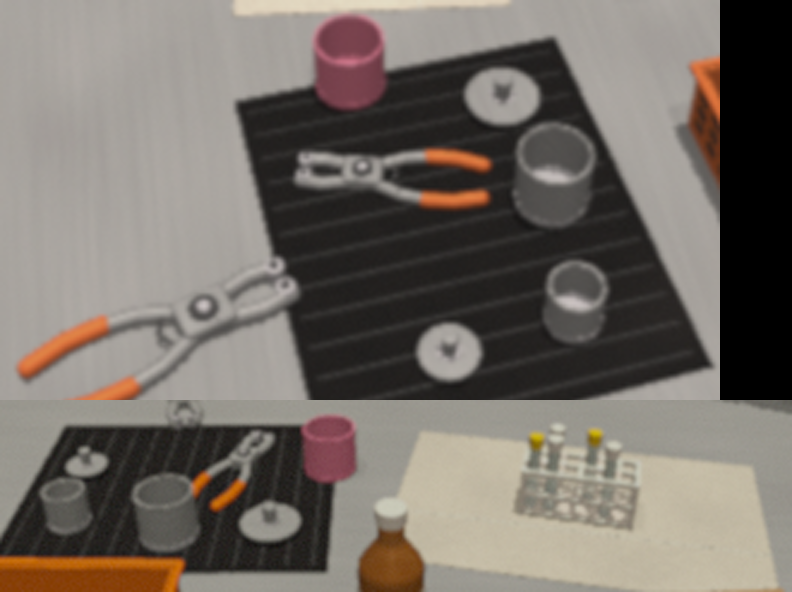

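```bash
python3 - <<'E'
from h import *
print(inc((440,225,330),np.pi/2))
E
```

```text
(array([-0.74 ,  1.979, -2.559]), array([-0.545,  0.   , -0.002]))
```

>>> step_arm --increments '[[-1,[-0.25,0.66,-0.85],[0,0,0]],[-1,[-0.25,0.66,-0.85],[0,0,0]],[-1,[-0.25,0.66,-0.85],[0,0,0]],[-1,[-0.25,0.66,-0.85],[0,0,0]]]'

```text
time: 0.6
tcp_pos: [320.7, 451.6, 273.3]
tcp_rot: [[0.001, -0.418, -0.908], [0.002, -0.908, 0.418], [-1.0, -0.002, -0.0]]
force: [1.1, -0.0, 0.7]
gripper_width: 86.8
```

>>> step_arm --increments '[[-1,[-0.25,0.66,-0.85],[0,0,0]],[-1,[-0.25,0.66,-0.85],[0,0,0]],[-1,[-0.25,0.66,-0.85],[0,0,0]],[-1,[-0.25,0.66,-0.85],[0,0,0]]]'

```text
time: 1.0
tcp_pos: [380.4, 337.9, 302.9]
tcp_rot: [[0.001, -0.418, -0.908], [0.002, -0.908, 0.418], [-1.0, -0.002, -0.001]]
force: [0.2, 0.2, -0.3]
gripper_width: 86.9
```

>>> step_arm --increments '[[-1,[-0.25,0.66,-0.85],[-0.545,0,0]],[-1,[-0.25,0.66,-0.85],[-0.545,0,0]],[-1,[-0.25,0.66,-0.85],[-0.545,0,0]],[-1,[-0.25,0.66,-0.85],[-0.545,0,0]],[-1,[-0.25,0.66,-0.85],[-0.545,0,0]],[-1,[-0.25,0.66,-0.85],[-0.545,0,0]]]'

```text
time: 1.6
tcp_pos: [438.7, 226.5, 330.8]
tcp_rot: [[-0.001, 0.0, -1.0], [-0.0, -1.0, -0.0], [-1.0, 0.0, 0.001]]
force: [-0.1, 0.6, -0.5]
gripper_width: 86.9
```

```bash
python3 - <<'E'
from h import *
d=snap("wrist","w1.png"); s=telemetry.state();print(s["time"],s["tcp_pos"],s["tcp_rot"].round(3));print(d["K"],d["view"].round(3))
c=-d["view"][:3,:3].T@d["view"][:3,3];print("cam in tool",s["tcp_rot"].T@(c-s["tcp_pos"]))
np.savez("w1",K=d["K"],view=d["view"])
E
```

```text
1.65 [438.61047409 226.60035237 330.77745569] [[-0.001  0.001 -1.   ]
 [-0.001 -1.    -0.001]
 [-1.     0.001  0.001]]
[[347.38720861   0.         323.95523253]
 [  0.         347.38720861 199.45120919]
 [  0.           0.           1.        ]] [[-1.00000e-03 -1.00000e+00  1.00000e-03  2.26848e+02]
 [-9.51000e-01  1.00000e-03  3.08000e-01  3.51531e+02]
 [-3.08000e-01 -1.00000e-03 -9.51000e-01  6.12944e+02]
 [ 0.00000e+00  0.00000e+00  0.00000e+00  1.00000e+00]]
cam in tool [-144.07119495   -0.18234242  -84.51611406]
```

View pics/w1.png

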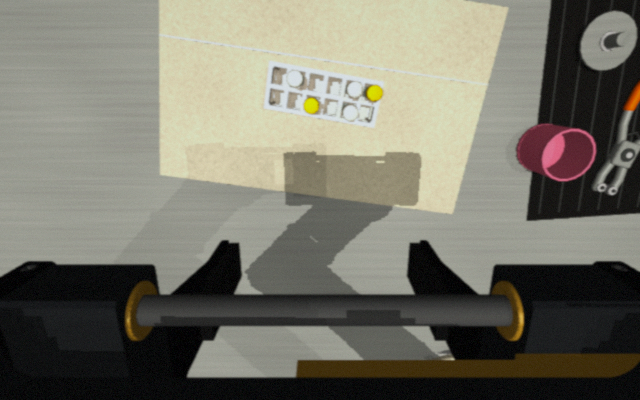

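```bash
python3 - <<'E'
from h import *
d=dict(np.load("w1.npz"));im=cv2.imread("pics/w1.png");hsv=cv2.cvtColor(im,cv2.COLOR_BGR2HSV)
m=((hsv[...,1]<28)&(hsv[...,2]>185)).astype(np.uint8)
roi=np.zeros_like(m);roi[50:140,250:400]=1;m=cv2.morphologyEx(m*roi,cv2.MORPH_OPEN,np.ones((2,2),np.uint8))
ys,xs=np.nonzero(m)
P=np.array([onz(d,(u,v),62)[:2] for u,v in zip(xs,ys)],np.float32)
r=cv2.minAreaRect(P);print(len(P),r);print(cv2.boxPoints(r).round())
for q in[(271,61),(266,108),(382,81),(377,127)]:print(q,onz(d,q,62).round())
for q in[(294,78),(311,105),(354,88),(349,112),(374,92)]:print("tube",onz(d,q,100).round())
o=cv2.resize(im[50:140,250:400],None,fx=5,fy=5);M=cv2.resize(m[50:140,250:400]*255,None,fx=5,fy=5,interpolation=0)
o[...,2]=np.maximum(o[...,2],0);E=cv2.Canny(M,50,100);o[E>0]=(0,0,255);cv2.imwrite("pics/c1.png",o)
E
```

```text
4107 ((518.7347412109375, 223.61129760742188), (156.77818298339844, 66.97808074951172), 81.83589172363281)
[[474. 151.]
 [541. 141.]
 [563. 296.]
 [497. 306.]]
(271, 61) [551. 285.  62.]
(266, 108) [500. 293.  62.]
(382, 81) [530. 161.  62.]
(377, 127) [479. 165.  62.]
tube [532. 257. 100.]
tube [505. 240. 100.]
tube [522. 196. 100.]
tube [498. 200. 100.]
tube [518. 175. 100.]
```

View pics/c1.png

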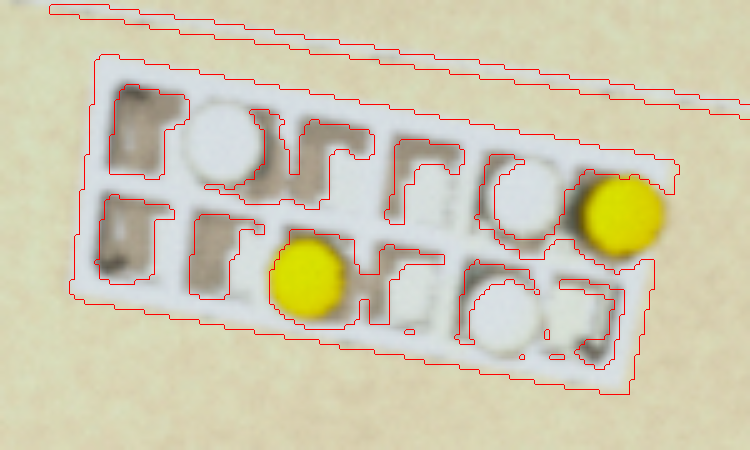

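>>> step_arm --increments '[[-1,[0,0.95,-0.21],[0,0,0]],[-1,[0,0.95,-0.21],[0,0,0]],[-1,[0,0.95,-0.21],[0,0,0]]]'

```text
time: 1.95
tcp_pos: [464.1, 110.1, 331.2]
tcp_rot: [[-0.001, -0.0, -1.0], [-0.001, -1.0, 0.0], [-1.0, 0.001, 0.001]]
force: [0.0, 0.7, -0.5]
gripper_width: 87.0
```

>>> step_arm --increments '[[-1,[0,0.95,-0.21],[0,0,0]],[-1,[0,0.95,-0.21],[0,0,0]],[-1,[0,0.95,-0.21],[0,0,0]]]'

```text
time: 2.25
tcp_pos: [489.8, -4.3, 331.0]
tcp_rot: [[-0.001, -0.002, -1.0], [-0.001, -1.0, 0.002], [-1.0, 0.001, 0.001]]
force: [-1.0, -0.0, -0.0]
gripper_width: 86.8
```

>>> step_arm --increments '[[-1,[0,0.95,-0.21],[0,0,0]],[-1,[0,0.95,-0.21],[0,0,0]],[-1,[0,0.95,-0.21],[0,0,0]]]'

```text
time: 2.55
tcp_pos: [515.5, -118.4, 330.6]
tcp_rot: [[-0.001, -0.002, -1.0], [-0.001, -1.0, 0.002], [-1.0, 0.001, 0.001]]
force: [-0.1, 1.1, 0.2]
gripper_width: 87.0
```

>>> step_arm --increments '[[-1,[0,0.95,-0.21],[0,0,0]],[-1,[0,0.95,-0.21],[0,0,0]],[-1,[0,0.95,-0.21],[0,0,0]],[-1,[0,0.95,-0.21],[0,0,0]],[-1,[0,0.95,-0.21],[0,0,0]]]'

```text
time: 3.05
tcp_pos: [540.2, -229.4, 330.8]
tcp_rot: [[-0.001, 0.001, -1.0], [0.001, -1.0, -0.001], [-1.0, -0.001, 0.001]]
force: [-0.3, 0.7, -0.4]
gripper_width: 87.0
```

```bash
python3 - <<'E'
from h import *
s=telemetry.state();print(s["time"],s["tcp_pos"],s["q"].round(2))
d=snap("wrist","w2.png");np.savez("w2",K=d["K"],view=d["view"])
for n,P in[("lj",(594,-221,60)),("sj",(580,-347,46)),("ll",(579,-121,20)),("sl",(473,-368,18)),("pl",(448,-182,7))]:print(n,proj(d,P).round())
a=dict(np.load("w1.npz"))
c=np.array([onz(a,q,62)[:2] for q in[(269.4,61),(264.2,108.4),(385.8,82),(376.2,128.8)]]);C=c.mean(0);v=c[0]+c[1]-c[2]-c[3];w=c[0]+c[2]-c[1]-c[3]
print(C,np.linalg.norm(v)/2,np.linalg.norm(w)/2,np.arctan2(-v[0],v[1]),np.arctan2(w[1],w[0]))
E
```

```text
3.05 [ 540.22945908 -229.38280818  330.8371247 ] [-0.13  0.27  0.07 -0.   -1.37  1.7 ]
lj [317. 115.]
sj [421. 126.]
ll [240. 124.]
sl [424. 202.]
pl [291. 216.]
[514.00173757 226.18533377] 131.93148139016253 52.061370751853346 -0.17258761109436865 -0.1630250552071268
```

View pics/w2.png

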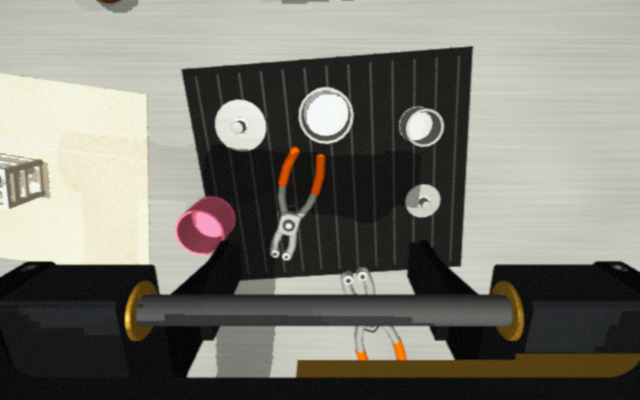

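```bash
python3 - <<'E'
from h import *
d=dict(np.load("w2.npz"));im=cv2.imread("pics/w2.png");hsv=cv2.cvtColor(im,cv2.COLOR_BGR2HSV)
m=((hsv[...,2]>85)&(hsv[...,1]<60)).astype(np.uint8)
for n,(u,v),z,r in[("lj",(325,115),60,33),("sj",(421,126),46,27),("ll",(240,125),13,31),("sl",(422,201),12,22)]:
    k=np.zeros_like(m);cv2.circle(k,(u,v),r,1,-1);k*=m
    k=cv2.morphologyEx(k,cv2.MORPH_CLOSE,np.ones((3,3),np.uint8))
    cs,_=cv2.findContours(k,0,2);c=max(cs,key=cv2.contourArea);h=cv2.convexHull(c)
    P=np.array([onz(d,q[0],z)[:2] for q in h],np.float32);(cc,rr)=cv2.minEnclosingCircle(P);e=cv2.fitEllipse(P)
    print(n,cc,2*rr,e)
for n,q,z in[("lknob top",(237,126),35),("slknob",(424,201),32),("pivot",(289,225.5),14),("jl",(276,254),10),("jr",(287,257),10),("hl",(296,150),10),("hr",(321,156),10)]:print(n,onz(d,q,z).round(1))
cv2.imwrite("pics/c2.png",cv2.resize(im[80:275,170:460],None,fx=2.7,fy=2.7,interpolation=cv2.INTER_CUBIC))
print(inc((594,-221,150),np.pi/2))
E
```

```text
lj (593.0777587890625, -230.598876953125) 65.94266510009766 ((593.03515625, -230.7172088623047), (64.9952621459961, 65.36100006103516), 81.04988098144531)
sj (579.32763671875, -346.7782287597656) 56.509647369384766 ((579.48095703125, -347.1639709472656), (47.33782958984375, 57.27841567993164), 158.0213623046875)
ll (577.0606689453125, -119.29390716552734) 68.72991180419922 ((577.1045532226562, -119.42617797851562), (67.48860168457031, 68.3965072631836), 164.49049377441406)
sl (473.0164489746094, -367.4457092285156) 50.30659103393555 ((472.9485778808594, -367.2545166015625), (49.01953125, 49.98078918457031), 77.040283203125)
lknob top [ 578.6 -120.6   35. ]
slknob [ 479.3 -363.1   32. ]
pivot [ 436.6 -178.9   14. ]
jl [ 389.4 -157.8   10. ]
jr [ 384.5 -174.    10. ]
hl [ 544.3 -191.3   10. ]
hr [ 536.1 -224.9   10. ]
(array([ 1.511, -0.065, -0.449]), array([0.002, 0.001, 0.001]))
```

View pics/c2.png

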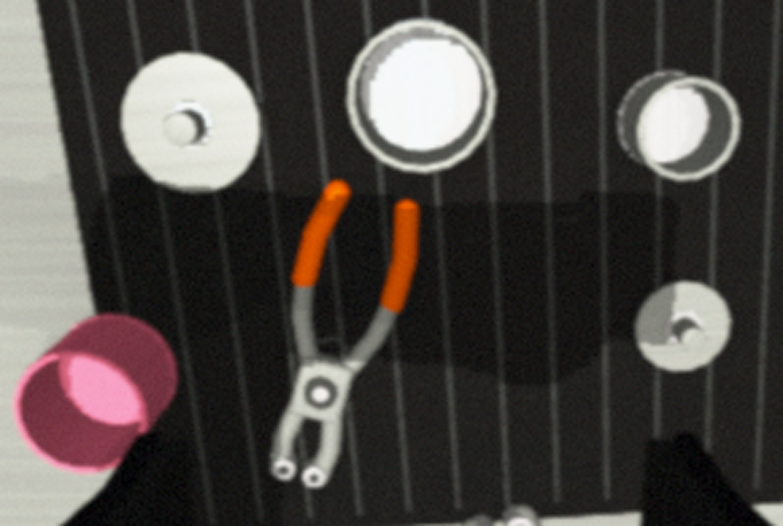

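>>> step_arm --increments '[[-1,[0.3,0.01,-0.44],[0,0,0]],[-1,[0.6,0.01,-0.44],[0,0,0]],[-1,[0.95,0.01,-0.44],[0,0,0]],[-1,[0.95,0.01,-0.44],[0,0,0]]]'

```text
time: 3.5
tcp_pos: [589.4, -228.5, 210.8]
tcp_rot: [[-0.014, 0.002, -1.0], [0.004, -1.0, -0.002], [-1.0, -0.004, 0.014]]
force: [-0.5, 0.2, -0.1]
gripper_width: 87.2
```

>>> step_arm --increments '[[-1,[0.3,0,0],[0,0,0]],[-1,[0.6,0,0],[0,0,0]],[-1,[0.9,0,0],[0,0,0]],[-1,[0.9,0,0],[0,0,0]]]'

```text
time: 3.9
tcp_pos: [590.8, -230.1, 107.3]
tcp_rot: [[-0.007, 0.001, -1.0], [0.002, -1.0, -0.001], [-1.0, -0.002, 0.007]]
force: [-0.3, 0.5, -0.5]
gripper_width: 87.0
```

>>> step_arm --increments '[[-1,[0.2,0,0],[0,0,0]],[-1,[0.4,0,0],[0,0,0]],[-1,[0.56,0,0],[0,0,0]],[-1,[0.56,0,0],[0,0,0]],[0.6,[0.56,0,0],[0,0,0]],[0.6,[0.56,0,0],[0,0,0]],[0.6,[0.56,0,0],[0,0,0]],[0.6,[0.56,0,0],[0,0,0]],[0.6,[0.56,0,0],[0,0,0]],[0.6,[0.56,0,0],[0,0,0]]]' --grip_force 25

```text
time: 4.9
tcp_pos: [593.6, -231.7, 43.9]
tcp_rot: [[0.002, 0.001, -1.0], [-0.001, -1.0, -0.001], [-1.0, 0.001, -0.002]]
force: [-1.0, 2.3, 6.7]
gripper_width: 64.2
```

>>> step_arm --increments '[[0.6,[-0.1,0,0],[0,0,0]],[0.6,[-0.4,0,0],[0,0,0]],[0.6,[-0.7,0,0],[0,0,0]],[0.6,[-1.0,0,0],[0,0,0]],[0.6,[-1.0,0,0],[0,0,0]]]'

```text
time: 5.4
tcp_pos: [595.9, -232.7, 169.0]
tcp_rot: [[0.012, 0.001, -1.0], [-0.003, -1.0, -0.001], [-1.0, 0.003, -0.012]]
force: [1.3, 0.1, -1.5]
gripper_width: 64.1
```

>>> step_arm --increments '[[0.6,[-0.1,-0.3,0.15],[0,0,0]],[0.6,[-0.2,-0.65,0.35],[0,0,0]],[0.6,[-0.3,-0.98,0.5],[0,0,0]]]'

```text
time: 5.7
tcp_pos: [530.5, -113.1, 197.5]
tcp_rot: [[-0.003, -0.001, -1.0], [0.0, -1.0, 0.001], [-1.0, -0.0, 0.003]]
force: [0.6, 1.1, -1.4]
gripper_width: 64.1
```

>>> step_arm --increments '[[0.6,[0,-0.35,0.1],[0,0,0]],[0.6,[0,-0.7,0.2],[0,0,0]],[0.6,[0,-0.98,0.3],[0,0,0]]]'

```text
time: 6.0
tcp_pos: [495.3, 5.2, 197.9]
tcp_rot: [[-0.001, 0.001, -1.0], [0.0, -1.0, -0.001], [-1.0, -0.0, 0.001]]
force: [0.7, 0.3, -1.3]
gripper_width: 64.2
```

>>> step_arm --increments '[[0.6,[0,-0.35,0],[0,0,0]],[0.6,[0,-0.7,0],[0,0,0]],[0.6,[0,-0.98,0],[0,0,0]]]'

```text
time: 6.3
tcp_pos: [495.8, 122.9, 197.9]
tcp_rot: [[-0.001, 0.001, -1.0], [-0.0, -1.0, -0.001], [-1.0, 0.0, 0.001]]
force: [0.5, 0.1, -2.5]
gripper_width: 64.2
```

>>> step_arm --increments '[[0.6,[0,-0.35,0],[0,0,0]],[0.6,[0,-0.7,0],[0,0,0]],[0.6,[0,-0.98,0],[0,0,0]]]'

```text
time: 6.6
tcp_pos: [495.9, 240.4, 197.7]
tcp_rot: [[-0.001, 0.001, -1.0], [-0.001, -1.0, -0.001], [-1.0, 0.001, 0.001]]
force: [0.7, 1.2, -0.5]
gripper_width: 64.3
```

>>> step_arm --increments '[[0.6,[0,-0.35,-0.1],[-0.15,0,0]],[0.6,[0,-0.7,-0.2],[-0.3,0,0]],[0.6,[0,-0.98,-0.3],[-0.45,0,0]],[0.6,[0,-0.98,-0.3],[-0.6,0,0]],[0.6,[0,-0.98,-0.3],[-0.75,0,0]],[0.6,[0,-0.98,-0.3],[-0.89,0,0]]]'

```text
time: 7.2
tcp_pos: [532.0, 356.2, 196.8]
tcp_rot: [[-0.003, 0.647, -0.762], [-0.002, -0.762, -0.647], [-1.0, -0.0, 0.003]]
force: [0.4, 0.8, -1.3]
gripper_width: 64.7
```

>>> step_arm --increments '[[0.6,[0,0,0],[-0.15,0,0]],[0.6,[0,0,0],[-0.3,0,0]],[0.6,[0,0,0],[-0.45,0,0]],[0.6,[0,0,0],[-0.6,0,0]],[0.6,[0,0,0],[-0.75,0,0]],[0.6,[0,0,0],[-0.89,0,0]],[0.6,[0,0,0],[-0.89,0,0]]]'

```text
time: 7.9
tcp_pos: [532.1, 355.8, 197.3]
tcp_rot: [[-0.002, 0.985, -0.172], [-0.001, -0.172, -0.985], [-1.0, -0.002, 0.002]]
force: [-0.4, -0.9, -1.9]
gripper_width: 64.5
```

```bash
python3 - <<'E'
from h import *
s=telemetry.state();print(s["time"],s["tcp_pos"],s["q"].round(2),s["gripper_width"],s["force"])
print(inc((537,361,46),-0.168))
E
```

```text
7.9 [532.11556903 355.80597357 197.29674692] [ 0.84  0.44 -0.01 -0.   -1.12  2.13] 64.49222383044662 [-0.36891794 -0.8984617  -1.9333246 ]
(array([ 1.261,  0.035, -0.052]), array([-0.006,  0.002,  0.002]))
```

>>> step_arm --increments '[[0.6,[0.3,0.035,-0.052],[0,0,0]],[0.6,[0.6,0.035,-0.052],[0,0,0]],[0.6,[0.8,0.035,-0.052],[0,0,0]],[0.6,[0.8,0.035,-0.052],[0,0,0]]]'

```text
time: 8.3
tcp_pos: [535.4, 359.4, 97.4]
tcp_rot: [[-0.008, 0.985, -0.175], [-0.007, -0.175, -0.985], [-1.0, -0.007, 0.008]]
force: [-0.2, -0.6, -1.0]
gripper_width: 64.4
```

>>> step_arm --increments '[[0.6,[0.15,0,0],[0,0,0]],[0.6,[0.3,0,0],[0,0,0]],[0.6,[0.4,0,0],[0,0,0]],[0.6,[0.45,0,0],[0,0,0]],[0.6,[0.47,0,0],[0,0,0]],[0.6,[0.47,0,0],[0,0,0]]]'

```text
time: 8.9
tcp_pos: [538.2, 362.1, 46.5]
tcp_rot: [[0.001, 0.985, -0.172], [0.0, -0.172, -0.985], [-1.0, 0.001, -0.001]]
force: [0.1, -0.0, -1.8]
gripper_width: 64.1
```

>>> step_arm --increments '[[0.6,[0.01,0,0],[0,0,0]],[0.6,[0.02,0,0],[0,0,0]],[0.0,[0.02,0,0],[0,0,0]],[-0.4,[0.02,0,0],[0,0,0]],[-1,[0.02,0,0],[0,0,0]],[-1,[0.02,0,0],[0,0,0]],[-1,[0.02,0,0],[0,0,0]],[-1,[-0.1,0,0],[0,0,0]],[-1,[-0.4,0,0],[0,0,0]],[-1,[-0.7,0,0],[0,0,0]],[-1,[-1,0,0],[0,0,0]],[-1,[-1,0,0],[0,0,0]]]'

```text
time: 10.1
tcp_pos: [540.8, 364.1, 174.1]
tcp_rot: [[0.011, 0.985, -0.17], [0.009, -0.171, -0.985], [-1.0, 0.009, -0.011]]
force: [0.8, 0.8, 0.2]
gripper_width: 86.9
```

>>> step_arm --increments '[[-1,[-0.4,0,0.3],[0,0,0]],[-1,[-0.8,0,0.6],[0,0,0]],[-1,[-1,0,0.8],[0,0,0]],[-1,[-1,0,0.8],[0,0,0]],[-1,[-1,0,0.8],[0,0,0]]]'

```text
time: 10.6
tcp_pos: [521.5, 266.6, 288.2]
tcp_rot: [[0.003, 0.985, -0.173], [0.003, -0.173, -0.985], [-1.0, 0.002, -0.004]]
force: [0.0, 0.8, -0.4]
gripper_width: 87.0
```

```bash
python3 - <<'E'
from h import *
s=telemetry.state();print(s["time"],s["tcp_pos"],s["q"].round(2),s["gripper_width"])
d=snap("wrist","w3.png");np.savez("w3",K=d["K"],view=d["view"])
print(proj(d,(538,362,60)),proj(d,(514,226,62)))
E
```

```text
10.6 [521.51510129 266.63967971 288.23771231] [ 0.75  0.29 -0.02 -0.   -1.26  2.22] 87.01638519083602
[323.66145569  76.16945121] [323.6973572  206.11572847]
```

View pics/w3.png

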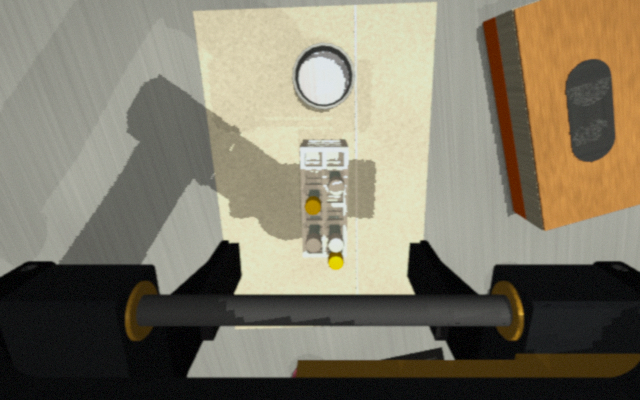

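>>> step_arm --increments '[[-1,[0,0.08,0.4],[0,0,0]],[-1,[0,0.16,0.8],[0,0,0]],[-1,[0,0.2,1.0],[0,0,0]]]'

```text
time: 10.95
tcp_pos: [523.5, 142.8, 283.9]
tcp_rot: [[-0.004, 0.985, -0.172], [-0.002, -0.172, -0.985], [-1.0, -0.004, 0.003]]
force: [0.2, 0.7, -0.7]
gripper_width: 86.9
```

>>> step_arm --increments '[[-1,[0,0.08,0.4],[0,0,0]],[-1,[0,0.16,0.8],[0,0,0]],[-1,[0,0.2,1.0],[0,0,0]]]'

```text
time: 11.25
tcp_pos: [526.7, 20.4, 283.9]
tcp_rot: [[-0.004, 0.985, -0.173], [-0.001, -0.173, -0.985], [-1.0, -0.004, 0.002]]
force: [0.5, 0.3, 0.2]
gripper_width: 86.6
```

>>> step_arm --increments '[[-1,[0,0.08,0.4],[0,0,0]],[-1,[0,0.16,0.8],[0,0,0]],[-1,[0,0.2,1.0],[0,0,0]]]'

```text
time: 11.55
tcp_pos: [530.0, -102.0, 283.7]
tcp_rot: [[-0.004, 0.985, -0.173], [-0.0, -0.173, -0.985], [-1.0, -0.004, 0.001]]
force: [0.4, -0.1, -0.3]
gripper_width: 87.0
```

>>> step_arm --increments '[[-1,[0,0.08,0.4],[0.1,0,0]],[-1,[0,0.16,0.8],[0.2,0,0]],[-1,[0,0.2,1.0],[0.3,0,0]],[-1,[0,0.4,1.0],[0.5,0,0]],[-1,[0,0.4,1.0],[0.65,0,0]],[-1,[0,0.4,1.0],[0.76,0,0]]]'

```text
time: 12.15
tcp_pos: [557.6, -226.0, 282.7]
tcp_rot: [[-0.005, 0.715, -0.699], [0.001, -0.699, -0.715], [-1.0, -0.005, 0.003]]
force: [-0.6, -0.6, -0.1]
gripper_width: 86.9
```

```bash
python3 - <<'E'
from h import *
s=telemetry.state();print(s["time"],s["tcp_pos"],s["q"].round(2),s["gripper_width"])
d=dict(np.load("w3.npz"))
print("rackL",onz(d,(301,150),62),onz(d,(348,150),62),"R",onz(d,(302,257),62),onz(d,(347,257),62),"jar",onz(d,(323.5,77),60))
print(inc((577,-340,288),-0.77))
E
```

```text
12.15 [ 557.6101294  -225.97771757  282.72926254] [-0.12  0.32  0.02 -0.   -1.27  2.48] 86.90020703284344
rackL [501.11083113 292.73985918  62.        ] [550.6819516  283.96951408  62.        ] R [477.69707331 167.93471737  62.        ] [530.07210281 158.62121424  62.        ] jar [537.70115635 361.2479623   60.        ]
(array([-0.046,  0.779,  0.567]), array([-0.005,  0.004,  0.006]))
```

>>> step_arm --increments '[[-1,[0.15,0.3,0.2],[0,0,0]],[-1,[0.3,0.6,0.4],[0,0,0]],[-1,[0.4,0.78,0.57],[0,0,0]],[-1,[0.4,0.78,0.57],[0,0,0]],[-1,[0.4,0.78,0.57],[0,0,0]]]'

```text
time: 12.65
tcp_pos: [576.6, -340.4, 234.9]
tcp_rot: [[-0.005, 0.718, -0.696], [0.002, -0.696, -0.718], [-1.0, -0.005, 0.002]]
force: [0.4, 0.4, 0.2]
gripper_width: 87.3
```

```bash
python3 - <<'E'
from h import *
s=telemetry.state();print(s["time"],s["tcp_pos"],s["q"].round(2),s["gripper_width"])
d=snap("wrist","w4.png");np.savez("w4",K=d["K"],view=d["view"])
im=d["img"];g=cv2.medianBlur(cv2.cvtColor(im,cv2.COLOR_BGR2GRAY),3)
p=proj(d,(580,-350,46));print(p)
c=cv2.HoughCircles(g,cv2.HOUGH_GRADIENT,1,20,param1=120,param2=25,minRadius=18,maxRadius=50)
for u,v,r in c[0]: print(u,v,r,onz(d,(u,v),46).round(1))
E
```

```text
12.65 [ 576.60589002 -340.36257677  234.91320075] [-0.29  0.47  0.12 -0.   -1.23  2.66] 87.34823679387448
[334.69356727 181.79644415]
335.5 183.5 21.7 [ 579.4 -351.8   46. ]
39.5 69.5 34.9 [461.2 -89.1  46. ]
276.5 246.5 20.1 [ 487.3 -358.4   46. ]
180.5 106.5 29.4 [ 527.1 -198.    46. ]
107.5 168.5 22.4 [ 429.2 -185.    46. ]
187.5 126.5 33.8 [ 517.5 -214.1   46. ]
472.5 15.5 45.0 [ 766.7 -325.4   46. ]
296.5 210.5 26.0 [ 531.2 -344.8   46. ]
```

View pics/w4.png

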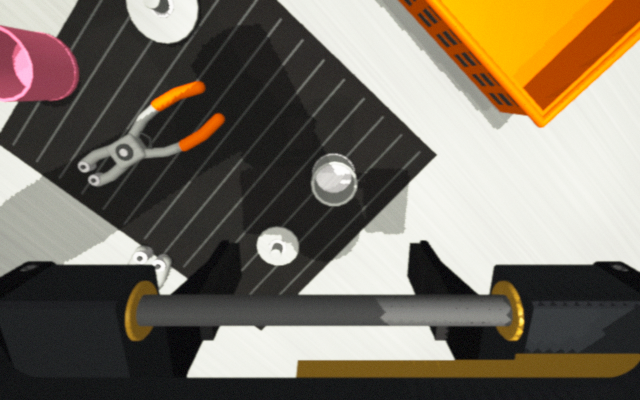

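>>> step_arm --increments '[[-1,[0.3,0.08,0.05],[0,0,0]],[-1,[0.6,0.08,0.05],[0,0,0]],[-1,[0.9,0.08,0.05],[0,0,0]],[-1,[0.9,0.08,0.05],[0,0,0]]]'

```text
time: 13.1
tcp_pos: [576.8, -348.6, 124.6]
tcp_rot: [[-0.01, 0.719, -0.695], [0.005, -0.695, -0.719], [-1.0, -0.011, 0.003]]
force: [-1.0, 0.2, -0.7]
gripper_width: 86.9
```

>>> step_arm --increments '[[-1,[0.3,0,0],[0,0,0]],[-1,[0.6,0,0],[0,0,0]],[-1,[0.78,0,0],[0,0,0]],[-1,[0.78,0,0],[0,0,0]],[-1,[0.78,0,0],[0,0,0]],[0.8,[0.78,0,0],[0,0,0]],[0.8,[0.78,0,0],[0,0,0]],[0.8,[0.78,0,0],[0,0,0]],[0.8,[0.78,0,0],[0,0,0]],[0.8,[0.78,0,0],[0,0,0]],[0.8,[0.78,0,0],[0,0,0]],[0.8,[0.78,0,0],[0,0,0]]]' --grip_force 20

```text
time: 14.3
tcp_pos: [579.5, -351.5, 36.4]
tcp_rot: [[-0.0, 0.718, -0.696], [0.0, -0.696, -0.718], [-1.0, -0.0, 0.0]]
force: [-0.7, 0.2, 1.5]
gripper_width: 45.7
```

>>> step_arm --increments '[[0.8,[-0.1,0,0],[0,0,0]],[0.8,[-0.4,0,0],[0,0,0]],[0.8,[-0.7,0,0],[0,0,0]],[0.8,[-1.0,0,0],[0,0,0]],[0.8,[-1.0,0,0],[0,0,0]]]'

```text
time: 14.8
tcp_pos: [582.8, -353.2, 164.2]
tcp_rot: [[0.012, 0.719, -0.695], [-0.006, -0.695, -0.719], [-1.0, 0.013, -0.004]]
force: [0.1, -0.4, 0.4]
gripper_width: 46.1
```

>>> step_arm --increments '[[0.8,[-0.1,-0.2,-0.15],[0,0,0]],[0.8,[-0.2,-0.5,-0.35],[0,0,0]],[0.8,[-0.3,-0.78,-0.55],[0,0,0]]]'

```text
time: 15.1
tcp_pos: [557.3, -238.0, 192.4]
tcp_rot: [[-0.001, 0.717, -0.697], [0.0, -0.697, -0.717], [-1.0, -0.001, 0.0]]
force: [0.5, 0.7, -1.0]
gripper_width: 46.2
```

>>> step_arm --increments '[[0.8,[0,-0.26,-0.18],[0,0,0]],[0.8,[0,-0.52,-0.36],[0,0,0]],[0.8,[0,-0.78,-0.55],[0,0,0]]]'

```text
time: 15.4
tcp_pos: [536.1, -125.0, 192.6]
tcp_rot: [[0.0, 0.718, -0.696], [0.0, -0.696, -0.718], [-1.0, -0.0, -0.0]]
force: [-0.1, 0.3, -0.0]
gripper_width: 46.3
```

>>> step_arm --increments '[[0.8,[0,-0.26,-0.18],[0,0,0]],[0.8,[0,-0.52,-0.36],[0,0,0]],[0.8,[0,-0.78,-0.55],[0,0,0]]]'

```text
time: 15.7
tcp_pos: [514.8, -12.6, 192.6]
tcp_rot: [[0.0, 0.718, -0.696], [0.0, -0.696, -0.718], [-1.0, -0.0, -0.0]]
force: [1.4, 0.2, 0.2]
gripper_width: 46.0
```

>>> step_arm --increments '[[0.8,[0,-0.26,-0.18],[-0.1,0,0]],[0.8,[0,-0.52,-0.36],[-0.25,0,0]],[0.8,[0,-0.78,-0.55],[-0.4,0,0]],[0.8,[0,-0.78,-0.55],[-0.55,0,0]],[0.8,[0,-0.78,-0.55],[-0.766,0,0]],[0.8,[0,-0.78,-0.55],[-0.766,0,0]],[0.8,[0,-0.78,-0.55],[-0.766,0,0]]]'

```text
time: 16.4
tcp_pos: [494.2, 98.5, 192.4]
tcp_rot: [[-0.0, 0.986, -0.17], [0.0, -0.17, -0.986], [-1.0, -0.0, -0.0]]
force: [0.1, 0.3, -1.2]
gripper_width: 46.2
```

```bash
python3 - <<'E'
from h import *
s=telemetry.state();print(s["time"],s["tcp_pos"],s["q"].round(2),s["gripper_width"],s["force"])
print(inc((493,99.8,37),-0.168))
E
```

```text
16.4 [494.17213145  98.48409472 192.39975977] [ 0.52  0.22 -0.36 -0.   -0.99  2.45] 46.16128268692777 [ 0.07181001  0.25820168 -1.18134383]
(array([ 1.295, -0.011, -0.009]), array([-0.003, -0.   ,  0.   ]))
```

>>> step_arm --increments '[[0.8,[0.3,-0.01,-0.01],[0,0,0]],[0.8,[0.6,-0.01,-0.01],[0,0,0]],[0.8,[0.85,-0.01,-0.01],[0,0,0]],[0.8,[0.85,-0.01,-0.01],[0,0,0]]]'

```text
time: 16.8
tcp_pos: [490.5, 98.2, 86.8]
tcp_rot: [[-0.009, 0.985, -0.171], [-0.004, -0.171, -0.985], [-1.0, -0.008, 0.005]]
force: [-1.5, -0.5, -1.0]
gripper_width: 45.9
```

>>> step_arm --increments '[[0.8,[0.15,0,0],[0,0,0]],[0.8,[0.3,0,0],[0,0,0]],[0.8,[0.4,0,0],[0,0,0]],[0.8,[0.44,0,0],[0,0,0]],[0.8,[0.455,0,0],[0,0,0]],[0.8,[0.455,0,0],[0,0,0]],[0.8,[0.455,0,0],[0,0,0]]]'

```text
time: 17.5
tcp_pos: [494.0, 100.3, 36.7]
tcp_rot: [[0.002, 0.986, -0.167], [0.001, -0.167, -0.986], [-1.0, 0.002, -0.001]]
force: [-0.5, 0.1, -1.3]
gripper_width: 46.5
```

>>> step_arm --increments '[[0.8,[0.01,0,0],[0,0,0]],[0.3,[0.01,0,0],[0,0,0]],[-0.2,[0.01,0,0],[0,0,0]],[-1,[0.01,0,0],[0,0,0]],[-1,[0.01,0,0],[0,0,0]],[-1,[0.01,0,0],[0,0,0]],[-1,[0.01,0,0],[0,0,0]],[-1,[-0.1,0,0],[0,0,0]],[-1,[-0.4,0,0],[0,0,0]],[-1,[-0.7,0,0],[0,0,0]],[-1,[-1,0,0],[0,0,0]],[-1,[-1,0,0],[0,0,0]]]'

```text
time: 18.7
tcp_pos: [496.4, 101.3, 160.9]
tcp_rot: [[0.01, 0.986, -0.166], [0.004, -0.166, -0.986], [-1.0, 0.01, -0.006]]
force: [0.7, 0.8, 0.6]
gripper_width: 86.8
```

>>> step_arm --increments '[[-1,[-0.1,0.17,0.3],[0,0,0]],[-1,[-0.2,0.34,0.6],[0,0,0]],[-1,[-0.3,0.5,0.85],[0,0,0]]]'

```text
time: 19.0
tcp_pos: [535.3, -11.9, 191.6]
tcp_rot: [[-0.001, 0.986, -0.167], [-0.0, -0.167, -0.986], [-1.0, -0.001, 0.0]]
force: [0.8, 0.6, 0.5]
gripper_width: 86.9
```

>>> step_arm --increments '[[-1,[-0.1,0.17,0.3],[0.15,0,0]],[-1,[-0.2,0.34,0.6],[0.3,0,0]],[-1,[-0.2,0.5,0.85],[0.45,0,0]],[-1,[-0.2,0.5,0.85],[0.6,0,0]],[-1,[-0.2,0.5,0.85],[0.76,0,0]],[-1,[-0.2,0.5,0.85],[0.76,0,0]],[-1,[-0.2,0.5,0.85],[0.76,0,0]]]'

```text
time: 19.7
tcp_pos: [577.3, -121.1, 215.1]
tcp_rot: [[-0.001, 0.723, -0.69], [0.0, -0.69, -0.723], [-1.0, -0.001, 0.001]]
force: [-0.4, 0.1, -0.1]
gripper_width: 87.1
```

```bash
python3 - <<'E'
from h import *
s=telemetry.state();print(s["time"],s["tcp_pos"],s["q"].round(2),s["gripper_width"])
d=snap("wrist","w5.png");np.savez("w5",K=d["K"],view=d["view"])
p=proj(d,(577.5,-119.8,13)).round();print(p, proj(d,(577.5,-119.8,35)))
im=d["img"];u,v=p.astype(int)
m=(cv2.cvtColor(im,cv2.COLOR_BGR2GRAY)>95).astype(np.uint8);k=np.zeros_like(m);cv2.circle(k,(u,v),50,1,-1);m*=k
c=max(cv2.findContours(m,0,2)[0],key=cv2.contourArea);P=np.array([onz(d,q[0],13)[:2] for q in cv2.convexHull(c)],np.float32);print(cv2.fitEllipse(P),cv2.minEnclosingCircle(P))
cv2.imwrite("pics/c5.png",cv2.resize(im[v-60:v+60,u-90:u+90],None,fx=3,fy=3));print(u-90,v-60)
E
```

```text
19.7 [ 577.30477533 -121.12284069  215.10768671] [ 0.07  0.35 -0.12 -0.   -1.11  2.31] 87.05503339916054
[324. 173.] [323.93776408 178.73385568]
((576.956298828125, -119.16057586669922), (66.19148254394531, 66.64118194580078), 146.33047485351562) ((576.94287109375, -119.16819763183594), 33.4663200378418)
234 113
```

View pics/c5.png

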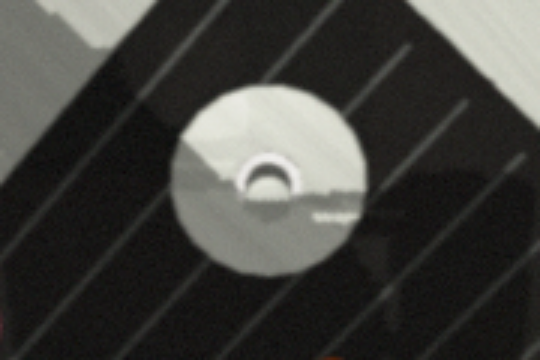

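>>> step_arm --increments '[[-1,[0.3,-0.01,-0.01],[0,0,0]],[-1,[0.6,-0.01,-0.01],[0,0,0]],[-1,[0.9,-0.01,-0.01],[0,0,0]],[-1,[0.9,-0.01,-0.01],[0,0,0]]]'

```text
time: 20.15
tcp_pos: [573.7, -119.0, 102.8]
tcp_rot: [[-0.011, 0.722, -0.692], [0.001, -0.692, -0.722], [-1.0, -0.009, 0.008]]
force: [-1.1, -0.6, 0.0]
gripper_width: 87.0
```

>>> step_arm --increments '[[-1,[0.2,0,0],[0,0,0]],[-1,[0.4,0,0],[0,0,0]],[-1,[0.59,0,0],[0,0,0]],[-1,[0.59,0,0],[0,0,0]],[-1,[0.59,0,0],[0,0,0]],[1,[0.59,0,0],[0,0,0]],[1,[0.59,0,0],[0,0,0]],[1,[0.59,0,0],[0,0,0]],[1,[0.59,0,0],[0,0,0]],[1,[0.59,0,0],[0,0,0]],[1,[0.59,0,0],[0,0,0]],[1,[0.59,0,0],[0,0,0]],[1,[0.59,0,0],[0,0,0]],[1,[0.59,0,0],[0,0,0]]]' --grip_force 25

```text
time: 21.55
tcp_pos: [577.5, -119.5, 36.8]
tcp_rot: [[-0.0, 0.722, -0.692], [-0.0, -0.692, -0.722], [-1.0, -0.0, 0.0]]
force: [-1.4, 0.1, 0.3]
gripper_width: 23.2
```

>>> step_arm --increments '[[1,[0,0,0],[0,0,0]],[1,[0,0,0],[0,0,0]],[1,[0,0,0],[0,0,0]],[1,[0,0,0],[0,0,0]],[1,[0,0,0],[0,0,0]]]'

```text
time: 22.05
tcp_pos: [577.5, -119.5, 36.9]
tcp_rot: [[-0.0, 0.722, -0.692], [-0.0, -0.692, -0.722], [-1.0, -0.0, 0.0]]
force: [-0.1, -0.1, -0.4]
gripper_width: 15.1
```

>>> step_arm --increments '[[1,[-0.1,0,0],[0,0,0]],[1,[-0.4,0,0],[0,0,0]],[1,[-0.7,0,0],[0,0,0]],[1,[-1.0,0,0],[0,0,0]],[1,[-1.0,0,0],[0,0,0]]]'

```text
time: 22.55
tcp_pos: [581.1, -119.8, 164.0]
tcp_rot: [[0.013, 0.722, -0.691], [-0.001, -0.691, -0.722], [-1.0, 0.01, -0.008]]
force: [-0.4, -0.4, 0.5]
gripper_width: 14.7
```

>>> step_arm --increments '[[1,[-0.1,-0.2,-0.18],[0,0,0]],[1,[-0.3,-0.5,-0.44],[0,0,0]],[1,[-0.4,-0.75,-0.66],[0,0,0]]]'

```text
time: 22.85
tcp_pos: [567.4, 0.9, 206.6]
tcp_rot: [[0.002, 0.721, -0.693], [0.0, -0.693, -0.721], [-1.0, 0.001, -0.001]]
force: [0.4, -0.3, -0.5]
gripper_width: 14.9
```

>>> step_arm --increments '[[1,[0,-0.25,-0.22],[0,0,0]],[1,[0,-0.5,-0.44],[0,0,0]],[1,[0,-0.75,-0.67],[0,0,0]]]'

```text
time: 23.15
tcp_pos: [557.4, 121.7, 205.5]
tcp_rot: [[0.0, 0.722, -0.692], [0.0, -0.692, -0.722], [-1.0, -0.0, -0.0]]
force: [0.7, -0.3, -0.1]
gripper_width: 15.1
```

>>> step_arm --increments '[[1,[0,-0.25,-0.22],[0,0,0]],[1,[0,-0.5,-0.44],[0,0,0]],[1,[0,-0.75,-0.67],[0,0,0]]]'

```text
time: 23.45
tcp_pos: [548.1, 242.0, 205.2]
tcp_rot: [[-0.0, 0.722, -0.692], [-0.0, -0.692, -0.722], [-1.0, -0.0, 0.0]]
force: [0.3, 0.1, -1.1]
gripper_width: 14.9
```

>>> step_arm --increments '[[1,[0,-0.25,-0.22],[0,0,0]],[1,[0,-0.5,-0.44],[0,0,0]],[1,[0,-0.75,-0.67],[0,0,0]],[1,[0,-0.75,-0.67],[0,0,0]],[1,[0,-0.75,-0.67],[0,0,0]],[1,[0,-0.75,-0.67],[0,0,0]]]'

```text
time: 24.05
tcp_pos: [539.4, 359.9, 204.9]
tcp_rot: [[-0.001, 0.721, -0.693], [-0.001, -0.693, -0.721], [-1.0, -0.0, 0.001]]
force: [-0.1, 0.7, -1.6]
gripper_width: 15.0
```

```bash
python3 - <<'E'
from h import *
s=telemetry.state();print(s["time"],s["tcp_pos"],s["q"].round(2),s["gripper_width"])
print(inc((538,361.7,88),-0.763))
d=snap("wrist","w6.png");np.savez("w6",K=d["K"],view=d["view"])
print("jar rim pred",proj(d,(538,361.7,60)),"lid plate",proj(d,s["tcp_pos"]+[0,0,-23.9]))
E
```

```text
24.05 [539.41172309 359.9486618  204.87556212] [ 0.84  0.45  0.02 -0.   -1.14  1.54] 15.028934948520563
(array([ 0.974, -0.019, -0.003]), array([-0.003,  0.001,  0.   ]))
jar rim pred [322.10825206 189.79444593] lid plate [325.19911144 253.94276934]
```

View pics/w6.png

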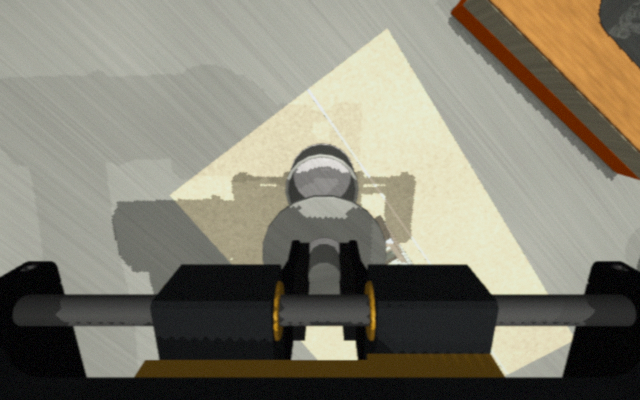

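>>> step_arm --increments '[[1,[0.2,-0.02,0],[0,0,0]],[1,[0.4,-0.02,0],[0,0,0]],[1,[0.6,-0.02,0],[0,0,0]],[1,[0.7,-0.02,0],[0,0,0]],[1,[0.78,-0.02,0],[0,0,0]],[1,[0.78,-0.02,0],[0,0,0]]]'

```text
time: 24.7
tcp_pos: [537.8, 361.8, 110.6]
tcp_rot: [[-0.001, 0.721, -0.693], [-0.001, -0.693, -0.721], [-1.0, -0.0, 0.002]]
force: [0.2, -0.6, 0.3]
gripper_width: 15.0
```

>>> step_arm --increments '[[1,[0.04,0,0],[0,0,0]],[1,[0.08,0,0],[0,0,0]],[1,[0.12,0,0],[0,0,0]],[1,[0.15,0,0],[0,0,0]],[1,[0.17,0,0],[0,0,0]],[1,[0.185,0,0],[0,0,0]],[1,[0.185,0,0],[0,0,0]],[1,[0.185,0,0],[0,0,0]]]'

```text
time: 25.5
tcp_pos: [538.0, 362.7, 89.3]
tcp_rot: [[0.0, 0.722, -0.692], [0.0, -0.692, -0.722], [-1.0, 0.0, -0.0]]
force: [0.1, 0.0, -0.9]
gripper_width: 14.9
```

>>> step_arm --increments '[[1,[0.01,0,0],[0,0,0]],[1,[0.015,0,0],[0,0,0]],[1,[0.015,0,0],[0,0,0]],[0.6,[0.015,0,0],[0,0,0]],[0.4,[0.015,0,0],[0,0,0]],[0.2,[0.015,0,0],[0,0,0]],[0,[0.015,0,0],[0,0,0]],[0,[0.015,0,0],[0,0,0]],[-0.2,[0.015,0,0],[0,0,0]],[-0.2,[-0.1,0,0],[0,0,0]],[-1,[-0.3,0,0],[0,0,0]],[-1,[-0.6,0,0],[0,0,0]],[-1,[-0.95,0,0],[0,0,0]],[-1,[-0.95,0,0],[0,0,0]]]'

```text
time: 26.9
tcp_pos: [541.0, 364.9, 212.1]
tcp_rot: [[0.012, 0.722, -0.691], [0.01, -0.691, -0.722], [-1.0, 0.002, -0.015]]
force: [0.9, 1.1, 0.9]
gripper_width: 76.2
```

```bash
python3 - <<'E'
from h import *
s=telemetry.state();print(s["time"],s["tcp_pos"],s["gripper_width"])
ims=[]
for n,P in(("side",(538,362,68)),("scene",(538,362,68)),("wrist",(538,362,64))):
    d=cams.get_image(n);u,v=proj(d,P).astype(int);print(n,u,v)
    im=d["img"];v0=min(max(v-45,0),310);ims.append(cv2.resize(im[v0:v0+90,u-45:u+45],(260,260),interpolation=cv2.INTER_CUBIC))
    if n=="wrist":
        m=(cv2.cvtColor(im,cv2.COLOR_BGR2GRAY)>0).astype(np.uint8)
cv2.imwrite("pics/c7.png",np.hstack(ims))
E
```

```text
26.9 [541.03972761 364.89282812 212.0836107 ] 76.21641765731003
side 291 136
scene 445 211
wrist 325 193
```

View pics/c7.png

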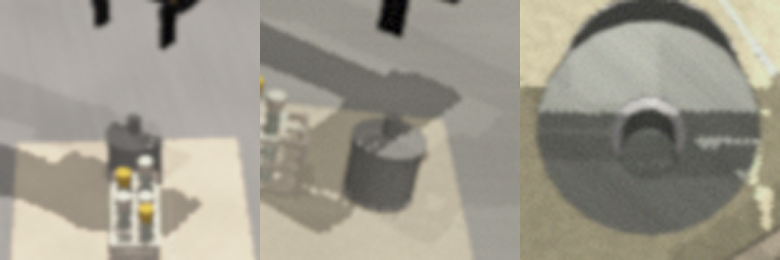

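>>> step_arm --increments '[[-1,[0,0.25,0.32],[0,0,0]],[-1,[0,0.5,0.64],[0,0,0]],[-1,[0,0.76,0.96],[0,0,0]]]'

```text
time: 27.35
tcp_pos: [522.6, 214.5, 201.5]
tcp_rot: [[-0.003, 0.722, -0.691], [-0.002, -0.691, -0.722], [-1.0, -0.001, 0.004]]
force: [0.5, -0.5, 0.4]
gripper_width: 87.2
```

>>> step_arm --increments '[[-1,[0,0.25,0.32],[0,0,0]],[-1,[0,0.5,0.64],[0,0,0]],[-1,[0,0.76,0.96],[0,0,0]]]'

```text
time: 27.65
tcp_pos: [508.5, 68.0, 202.0]
tcp_rot: [[-0.003, 0.722, -0.692], [-0.001, -0.692, -0.722], [-1.0, -0.001, 0.003]]
force: [0.7, 0.0, 1.1]
gripper_width: 87.2
```

>>> step_arm --increments '[[-1,[0,0.25,0.32],[0,0,0]],[-1,[0,0.5,0.64],[0,0,0]],[-1,[0,0.76,0.96],[0,0,0]]]'

```text
time: 27.95
tcp_pos: [494.6, -78.1, 202.1]
tcp_rot: [[-0.003, 0.722, -0.692], [-0.0, -0.692, -0.722], [-1.0, -0.002, 0.002]]
force: [0.7, -0.5, -0.3]
gripper_width: 87.5
```

>>> step_arm --increments '[[-1,[0,0.25,0.32],[0,0,0]],[-1,[0,0.5,0.64],[0,0,0]],[-1,[0,0.76,0.96],[0,0,0]]]'

```text
time: 28.25
tcp_pos: [480.7, -224.2, 202.0]
tcp_rot: [[-0.003, 0.722, -0.692], [0.001, -0.692, -0.722], [-1.0, -0.002, 0.001]]
force: [1.1, 0.4, 0.1]
gripper_width: 87.1
```

>>> step_arm --increments '[[-1,[0,0.25,0.32],[0.13,0,0]],[-1,[0,0.5,0.64],[0.26,0,0]],[-1,[0,0.76,0.96],[0.4,0,0]],[-1,[0,0.76,0.96],[0.4,0,0]],[-1,[0,0.76,0.96],[0.4,0,0]],[-1,[0,0.76,0.96],[0.4,0,0]],[-1,[0,0.76,0.96],[0.4,0,0]]]'

```text
time: 28.95
tcp_pos: [468.2, -367.5, 202.9]
tcp_rot: [[-0.001, 0.474, -0.881], [0.0, -0.881, -0.474], [-1.0, -0.001, 0.0]]
force: [0.1, 0.4, -0.9]
gripper_width: 87.0
```

```bash
cat >> h.py <<'E'
def blob(d,P,rad,thr):
    """outline of the bright disc around P: hull points at its height -> circle"""
    im=d["img"];u,v=proj(d,P).astype(int)
    m=(cv2.cvtColor(im,cv2.COLOR_BGR2GRAY)>thr).astype(np.uint8);k=np.zeros_like(m);cv2.circle(k,(u,v),rad,1,-1);m*=k
    c=max(cv2.findContours(m,0,2)[0],key=cv2.contourArea)
    Q=np.array([onz(d,q[0],P[2])[:2] for q in cv2.convexHull(c)],np.float32);return cv2.fitEllipse(Q),cv2.minEnclosingCircle(Q)
E
python3 - <<'E'
from h import *
s=telemetry.state();print(s["time"],s["tcp_pos"],s["q"].round(2),s["gripper_width"])
d=snap("wrist","w8.png");print(proj(d,(473,-367,12)))
for r in(34,40):
  for t in(95,120):print(blob(d,(473,-367,12),r,t))
im=d["img"];u,v=proj(d,(473,-367,12)).astype(int);cv2.imwrite("pics/c8.png",cv2.resize(im[v-60:v+60,u-90:u+90],None,fx=3,fy=3))
E
```

```text
28.95 [ 468.23497359 -367.47792723  202.93689926] [-0.39  0.36 -0.12 -0.   -1.08  2.46] 86.9866728738926
[326.5000724  172.61074889]
(((476.4683837890625, -366.43060302734375), (48.29240798950195, 57.198814392089844), 98.8927993774414), ((477.085205078125, -364.8605651855469), 28.539113998413086))
(((473.7968444824219, -366.8121643066406), (47.93039321899414, 48.69816970825195), 85.8093032836914), ((473.8825988769531, -366.7257995605469), 24.472543716430664))
(((478.5014953613281, -365.957275390625), (48.14399719238281, 63.13008117675781), 101.50738525390625), ((479.770751953125, -363.4173889160156), 31.5140380859375))
(((473.7968444824219, -366.8121643066406), (47.93039321899414, 48.69816970825195), 85.8093032836914), ((473.8825988769531, -366.7257995605469), 24.472543716430664))
```

>>> step_arm --increments '[[0,[0.2,0.017,-0.044],[0,0,0]],[0,[0.5,0.017,-0.044],[0,0,0]],[0,[0.8,0.017,-0.044],[0,0,0]],[0,[0.8,0.017,-0.044],[0,0,0]],[0,[0.8,0.017,-0.044],[0,0,0]]]'

```text
time: 29.5
tcp_pos: [474.3, -367.7, 107.8]
tcp_rot: [[-0.0, 0.474, -0.88], [-0.001, -0.88, -0.474], [-1.0, 0.0, 0.001]]
force: [-0.1, 0.3, 0.1]
gripper_width: 54.8
```

>>> step_arm --increments '[[0,[0.2,0,0],[0,0,0]],[0,[0.4,0,0],[0,0,0]],[0,[0.6,0,0],[0,0,0]],[0,[0.6,0,0],[0,0,0]],[0,[0.6,0,0],[0,0,0]],[1,[0.6,0,0],[0,0,0]],[1,[0.6,0,0],[0,0,0]],[1,[0.6,0,0],[0,0,0]],[1,[0.6,0,0],[0,0,0]],[1,[0.6,0,0],[0,0,0]],[1,[0.6,0,0],[0,0,0]],[1,[0.6,0,0],[0,0,0]],[1,[0.6,0,0],[0,0,0]],[1,[0.6,0,0],[0,0,0]],[1,[0.6,0,0],[0,0,0]],[1,[0.6,0,0],[0,0,0]]]' --grip_force 25

```text
time: 31.1
tcp_pos: [473.8, -368.1, 35.4]
tcp_rot: [[0.0, 0.472, -0.881], [-0.0, -0.881, -0.472], [-1.0, 0.0, -0.0]]
force: [-1.2, 0.4, 4.2]
gripper_width: 12.1
```

>>> step_arm --increments '[[1,[-0.1,0,0],[0,0,0]],[1,[-0.4,0,0],[0,0,0]],[1,[-0.7,0,0],[0,0,0]],[1,[-1.0,0,0],[0,0,0]],[1,[-1.0,0,0],[0,0,0]]]'

```text
time: 31.6
tcp_pos: [476.7, -369.8, 161.6]
tcp_rot: [[0.011, 0.473, -0.881], [-0.006, -0.881, -0.473], [-1.0, 0.011, -0.007]]
force: [1.1, -0.7, -0.6]
gripper_width: 12.1
```

>>> step_arm --increments '[[1,[-0.1,-0.2,-0.12],[0,0,0]],[1,[-0.2,-0.5,-0.3],[0,0,0]],[1,[-0.3,-0.84,-0.5],[0,0,0]]]'

```text
time: 31.9
tcp_pos: [478.5, -250.1, 191.0]
tcp_rot: [[-0.001, 0.47, -0.883], [0.0, -0.883, -0.47], [-1.0, -0.001, 0.0]]
force: [0.7, 0.9, 0.2]
gripper_width: 12.2
```

>>> step_arm --increments '[[1,[0,-0.28,-0.17],[0,0,0]],[1,[0,-0.56,-0.33],[0,0,0]],[1,[0,-0.84,-0.5],[0,0,0]]]'

```text
time: 32.2
tcp_pos: [483.7, -132.1, 191.1]
tcp_rot: [[-0.0, 0.472, -0.882], [0.0, -0.882, -0.472], [-1.0, -0.0, -0.0]]
force: [0.0, -0.7, -0.7]
gripper_width: 11.9
```

>>> step_arm --increments '[[1,[0,-0.28,-0.17],[0,0,0]],[1,[0,-0.56,-0.33],[0,0,0]],[1,[0,-0.84,-0.5],[0,0,0]]]'

```text
time: 32.5
tcp_pos: [488.9, -15.0, 191.0]
tcp_rot: [[-0.0, 0.472, -0.882], [0.0, -0.882, -0.472], [-1.0, -0.0, 0.0]]
force: [0.5, -0.2, -0.5]
gripper_width: 11.9
```

>>> step_arm --increments '[[1,[0,-0.28,-0.17],[0,0,0]],[1,[0,-0.56,-0.33],[0,0,0]],[1,[0,-0.84,-0.5],[0,0,0]],[1,[0,-0.84,-0.5],[0,0,0]],[1,[0,-0.84,-0.5],[0,0,0]],[1,[0,-0.84,-0.5],[0,0,0]]]'

```text
time: 33.1
tcp_pos: [494.4, 100.1, 190.8]
tcp_rot: [[-0.001, 0.472, -0.882], [-0.0, -0.882, -0.472], [-1.0, -0.0, 0.001]]
force: [-0.4, 0.2, -1.3]
gripper_width: 11.8
```

```bash
python3 - <<'E'
from h import *
s=telemetry.state();print(s["time"],s["tcp_pos"],s["q"].round(2),s["gripper_width"])
print(inc((494,100.3,73.4),-1.08))
d=snap("wrist","w9.png")
print("jar rim pred",proj(d,(494,100.3,46)),"lid plate",proj(d,s["tcp_pos"]+[0,0,-21.4]))
E
```

```text
33.1 [494.41807166 100.06156785 190.83289603] [ 0.52  0.23 -0.36 -0.   -0.99  1.54] 11.83614856912574
(array([ 0.979, -0.003,  0.001]), array([0.001, 0.001, 0.   ]))
jar rim pred [324.17579127 190.22678527] lid plate [325.14187917 255.81871447]
```

View pics/w9.png

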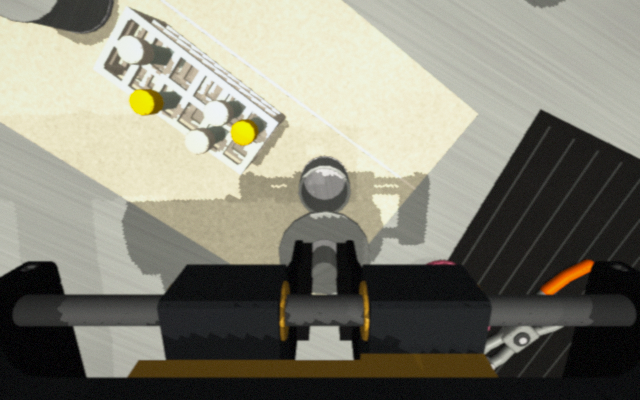

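>>> step_arm --increments '[[1,[0.2,0,0],[0,0,0]],[1,[0.4,0,0],[0,0,0]],[1,[0.6,0,0],[0,0,0]],[1,[0.72,0,0],[0,0,0]],[1,[0.8,0,0],[0,0,0]],[1,[0.8,0,0],[0,0,0]]]'

```text
time: 33.75
tcp_pos: [494.2, 99.6, 94.1]
tcp_rot: [[-0.002, 0.471, -0.882], [-0.001, -0.882, -0.471], [-1.0, -0.0, 0.003]]
force: [-0.1, -0.4, -1.5]
gripper_width: 11.7
```

>>> step_arm --increments '[[1,[0.04,0,0],[0,0,0]],[1,[0.08,0,0],[0,0,0]],[1,[0.12,0,0],[0,0,0]],[1,[0.15,0,0],[0,0,0]],[1,[0.17,0,0],[0,0,0]],[1,[0.18,0,0],[0,0,0]],[1,[0.18,0,0],[0,0,0]],[1,[0.18,0,0],[0,0,0]]]'

```text
time: 34.55
tcp_pos: [494.9, 100.8, 73.6]
tcp_rot: [[0.0, 0.472, -0.881], [0.0, -0.881, -0.472], [-1.0, -0.0, -0.0]]
force: [-0.2, 0.3, -0.5]
gripper_width: 11.8
```

>>> step_arm --increments '[[1,[0.008,0,0],[0,0,0]],[1,[0.012,0,0],[0,0,0]],[0.6,[0.012,0,0],[0,0,0]],[0.4,[0.012,0,0],[0,0,0]],[0.2,[0.012,0,0],[0,0,0]],[0,[0.012,0,0],[0,0,0]],[0,[0.012,0,0],[0,0,0]],[-0.2,[0.012,0,0],[0,0,0]],[-0.2,[-0.1,0,0],[0,0,0]],[-0.2,[-0.3,0,0],[0,0,0]],[-0.2,[-0.6,0,0],[0,0,0]],[-0.2,[-0.95,0,0],[0,0,0]],[-0.2,[-0.95,0,0],[0,0,0]]]'

```text
time: 35.85
tcp_pos: [498.3, 102.1, 193.5]
tcp_rot: [[0.012, 0.473, -0.881], [0.005, -0.881, -0.473], [-1.0, 0.002, -0.013]]
force: [0.1, -0.8, -0.4]
gripper_width: 52.1
```

>>> step_arm --increments '[[-0.2,[0,0.3,0.25],[0,0,0]],[-0.2,[0,0.6,0.5],[0,0,0]],[-0.2,[0,0.91,0.76],[0,0,0]]]'

```text
time: 36.15
tcp_pos: [465.4, -39.7, 187.4]
tcp_rot: [[0.0, 0.474, -0.881], [0.0, -0.881, -0.474], [-1.0, 0.0, -0.0]]
force: [0.8, -0.9, -0.4]
gripper_width: 52.3
```

>>> step_arm --increments '[[-0.2,[0,0.3,0.25],[0.15,0,0]],[-0.2,[0,0.6,0.5],[0.3,0,0]],[-0.2,[0,0.91,0.76],[0.45,0,0]],[-0.2,[0,0.91,0.76],[0.6,0,0]],[-0.2,[0,0.91,0.76],[0.75,0,0]],[-0.2,[0,0.91,0.76],[0.966,0,0]],[-0.2,[0,0.91,0.76],[0.966,0,0]],[-0.2,[0,0.91,0.76],[0.966,0,0]]]'

```text
time: 36.95
tcp_pos: [437.1, -177.9, 187.3]
tcp_rot: [[-0.0, -0.261, -0.965], [0.0, -0.965, 0.261], [-1.0, 0.0, 0.0]]
force: [-0.1, 0.8, -0.5]
gripper_width: 52.0
```

```bash
python3 - <<'E'
from h import *
s=telemetry.state();print(s["time"],s["tcp_pos"],s["q"].round(2),s["gripper_width"])
d=snap("wrist","w10.png");np.savez("w10",K=d["K"],view=d["view"])
for P in((436.6,-179,14),(387,-166,10),(540,-208,7)):print(proj(d,P))
E
```

```text
36.95 [ 437.07827697 -177.88881148  187.29296327] [-0.04  0.18 -0.44 -0.   -0.96  1.35] 52.03884087892569
[325.43793837 181.50846296]
[325.80822329 230.0666749 ]
[326.58189884  59.78168841]
```

View pics/w10.png

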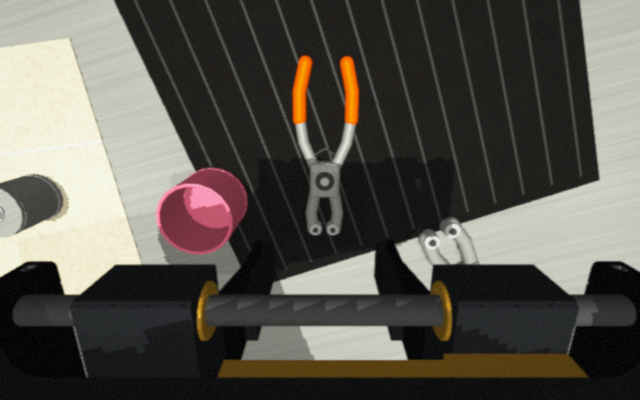

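>>> step_arm --increments '[[-0.2,[0.2,0.01,0],[0,0,0]],[-0.2,[0.5,0.01,0],[0,0,0]],[-0.2,[0.8,0.01,0],[0,0,0]],[-0.2,[0.8,0.01,0],[0,0,0]],[-0.2,[0.8,0.01,0],[0,0,0]]]'

```text
time: 37.5
tcp_pos: [437.3, -179.1, 91.9]
tcp_rot: [[-0.001, -0.262, -0.965], [-0.001, -0.965, 0.262], [-1.0, 0.001, 0.001]]
force: [-0.0, 0.2, 0.8]
gripper_width: 52.3
```

>>> step_arm --increments '[[-0.2,[0.2,0,0],[0,0,0]],[-0.2,[0.4,0,0],[0,0,0]],[-0.2,[0.5,0,0],[0,0,0]],[-0.2,[0.57,0,0],[0,0,0]],[-0.2,[0.57,0,0],[0,0,0]],[0.8,[0.57,0,0],[0,0,0]],[0.8,[0.57,0,0],[0,0,0]],[0.8,[0.57,0,0],[0,0,0]],[0.8,[0.57,0,0],[0,0,0]],[0.8,[0.57,0,0],[0,0,0]],[0.8,[0.57,0,0],[0,0,0]],[0.8,[0.57,0,0],[0,0,0]]]' --grip_force 45

```text
time: 38.7
tcp_pos: [437.3, -179.1, 23.7]
tcp_rot: [[0.001, -0.263, -0.965], [-0.0, -0.965, 0.263], [-1.0, -0.0, -0.001]]
force: [-0.8, 2.8, 5.8]
gripper_width: 27.6
```

>>> step_arm --increments '[[0.8,[-0.05,0,0],[0,0,0]],[0.8,[-0.2,0,0],[0,0,0]],[0.8,[-0.45,0,0],[0,0,0]],[0.8,[-0.7,0,0],[0,0,0]],[0.8,[-1.0,0,0],[0,0,0]],[0.8,[-1.0,0,0],[0,0,0]]]'

```text
time: 39.3
tcp_pos: [439.6, -179.6, 147.4]
tcp_rot: [[0.01, -0.263, -0.965], [-0.001, -0.965, 0.263], [-1.0, -0.001, -0.01]]
force: [1.9, 0.9, -3.3]
gripper_width: 27.3
```

>>> step_arm --increments '[[0.8,[-0.1,-0.2,0.08],[0,0,0]],[0.8,[-0.2,-0.5,0.2],[0,0,0]],[0.8,[-0.2,-0.83,0.33],[0,0,0]]]'

```text
time: 39.6
tcp_pos: [424.7, -71.9, 167.3]
tcp_rot: [[0.001, -0.266, -0.964], [0.0, -0.964, 0.266], [-1.0, -0.0, -0.001]]
force: [0.3, 0.5, -3.8]
gripper_width: 27.7
```

>>> step_arm --increments '[[0.8,[0,-0.28,0.11],[0,0,0]],[0.8,[0,-0.56,0.22],[0,0,0]],[0.8,[0,-0.83,0.33],[0,0,0]]]'

```text
time: 39.9
tcp_pos: [411.4, 34.9, 165.9]
tcp_rot: [[-0.003, -0.264, -0.964], [-0.001, -0.964, 0.264], [-1.0, 0.001, 0.002]]
force: [-0.4, 0.3, -3.4]
gripper_width: 27.0
```

>>> step_arm --increments '[[0.8,[0,-0.28,0.11],[0,0,0]],[0.8,[0,-0.56,0.22],[0,0,0]],[0.8,[0,-0.83,0.33],[0,0,0]]]'

```text
time: 40.2
tcp_pos: [399.6, 141.2, 165.9]
tcp_rot: [[-0.003, -0.264, -0.965], [-0.001, -0.965, 0.264], [-1.0, 0.002, 0.002]]
force: [0.4, -0.4, -3.6]
gripper_width: 27.5
```

>>> step_arm --increments '[[0.8,[0,-0.28,0.11],[0.1,0,0]],[0.8,[0,-0.56,0.22],[0.25,0,0]],[0.8,[0,-0.83,0.33],[0.4,0,0]],[0.8,[0,-0.83,0.33],[0.55,0,0]],[0.8,[0,-0.83,0.33],[0.7,0,0]],[0.8,[0,-0.83,0.33],[0.85,0,0]],[0.8,[0,-0.83,0.33],[0.935,0,0]]]'

```text
time: 40.9
tcp_pos: [388.1, 246.1, 165.5]
tcp_rot: [[-0.003, -0.844, -0.536], [-0.002, -0.536, 0.844], [-1.0, 0.004, -0.0]]
force: [-0.3, -0.4, -2.3]
gripper_width: 27.4
```

>>> step_arm --increments '[[0.8,[0,0,0],[0.1,0,0]],[0.8,[0,0,0],[0.25,0,0]],[0.8,[0,0,0],[0.4,0,0]],[0.8,[0,0,0],[0.55,0,0]],[0.8,[0,0,0],[0.7,0,0]],[0.8,[0,0,0],[0.85,0,0]],[0.8,[0,0,0],[0.935,0,0]],[0.8,[0,0,0],[0.935,0,0]]]'

```text
time: 41.7
tcp_pos: [388.3, 246.1, 165.7]
tcp_rot: [[-0.002, -0.986, 0.164], [-0.002, 0.164, 0.986], [-1.0, 0.002, -0.002]]
force: [-0.1, 0.3, -3.4]
gripper_width: 27.4
```

```bash
python3 - <<'E'
from h import *
s=telemetry.state();print(s["time"],s["tcp_pos"],s["tcp_rot"].round(3),s["q"].round(2),s["gripper_width"],s["force"])
C=np.array((514.6,226));x=np.array((.986,-.168))
print(inc((*(C-127*x),24),-0.168))
E
```

```text
41.7 [388.25717243 246.07363647 165.74591905] [[-0.002 -0.986  0.164]
 [-0.002  0.164  0.986]
 [-1.     0.002 -0.002]] [ 0.92  0.18 -0.49 -0.   -0.9  -1.08] 27.417348036533046 [-0.13860193  0.30722865 -3.42968397]
(array([ 1.181, -0.01 ,  0.015]), array([ 0.004, -0.003, -0.003]))
```

>>> step_arm --increments '[[0.8,[0.2,-0.01,0.015],[0,0,0]],[0.8,[0.5,-0.01,0.015],[0,0,0]],[0.8,[0.75,-0.01,0.015],[0,0,0]],[0.8,[0.9,-0.01,0.015],[0,0,0]],[0.8,[0.9,-0.01,0.015],[0,0,0]]]'

```text
time: 42.2
tcp_pos: [388.8, 246.4, 56.2]
tcp_rot: [[-0.005, -0.987, 0.163], [-0.006, 0.164, 0.987], [-1.0, 0.004, -0.007]]
force: [-1.2, -0.2, -3.2]
gripper_width: 27.3
```

>>> step_arm --increments '[[0.8,[0.1,0,0],[0,0,0]],[0.8,[0.2,0,0],[0,0,0]],[0.8,[0.25,0,0],[0,0,0]],[0.8,[0.275,0,0],[0,0,0]],[0.8,[0.285,0,0],[0,0,0]],[0.8,[0.285,0,0],[0,0,0]]]'

```text
time: 42.8
tcp_pos: [390.9, 248.8, 25.4]
tcp_rot: [[0.001, -0.987, 0.164], [0.001, 0.164, 0.987], [-1.0, -0.0, 0.001]]
force: [0.3, 0.6, -3.3]
gripper_width: 27.2
```

>>> step_arm --increments '[[0.8,[0.01,0,0],[0,0,0]],[0.8,[0.018,0,0],[0,0,0]],[0.8,[0.018,0,0],[0,0,0]],[0.2,[0.018,0,0],[0,0,0]],[0,[0.018,0,0],[0,0,0]],[-0.2,[0.018,0,0],[0,0,0]],[-0.2,[0.018,0,0],[0,0,0]],[-0.6,[-0.1,0,0],[0,0,0]],[-0.9,[-0.3,0,0],[0,0,0]],[-0.9,[-0.6,0,-0.3],[0,0,0]],[-0.9,[-1,0,-0.5],[0,0,0]],[-0.9,[-1,0,-0.65],[0,0,0]],[-0.9,[-1,0,-0.65],[0,0,0]],[-0.9,[-1,0,-0.65],[0,0,0]],[-0.9,[-1,0,-0.65],[0,0,0]]]'

```text
time: 44.3
tcp_pos: [377.8, 171.8, 144.1]
tcp_rot: [[-0.001, -0.987, 0.164], [-0.001, 0.164, 0.987], [-1.0, 0.001, -0.001]]
force: [0.3, 0.4, 0.7]
gripper_width: 82.9
```

```bash
python3 - <<'E'
from h import *
s=telemetry.state();print(s["time"],s["tcp_pos"],s["q"].round(2),s["gripper_width"])
d=snap("wrist","w11.png");np.savez("w11",K=d["K"],view=d["view"])
for P in((391,249,14),(514.6,226,62),(494.5,100.5,50)):print(proj(d,P))
hsv=cv2.cvtColor(d["img"],cv2.COLOR_BGR2HSV);m=((hsv[...,0]>4)&(hsv[...,0]<16)&(hsv[...,1]>170)&(hsv[...,2]>90)).astype(np.uint8);m[262:]=0
for c in cv2.findContours(m,0,2)[0]:
    if cv2.contourArea(c)>60:
        P=np.array([onz(d,q[0],7)[:2] for q in c],np.float32);print(cv2.contourArea(c),cv2.minAreaRect(P),c.reshape(-1,2).min(0),c.reshape(-1,2).max(0))
E
```

```text
44.3 [377.76964157 171.79629484 144.09541737] [ 0.82  0.14 -0.62 -0.   -0.82 -0.99] 82.94053374948555
[322.92493574 279.12102623]
[157.60320062 309.49888423]
[137.16439382 139.4162886 ]
796.0 ((355.1650695800781, 172.74627685546875), (58.708648681640625, 13.527456283569336), 87.39875793457031) [339 156] [358 222]
786.5 ((399.0413818359375, 165.41458129882812), (58.712066650390625, 13.395752906799316), 73.4991683959961) [289 156] [308 222]
```

View pics/w11.png

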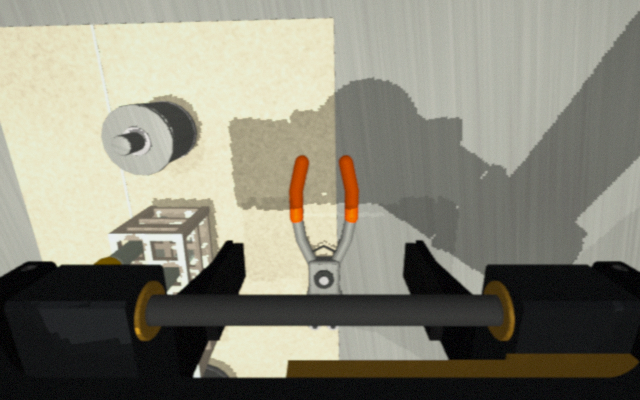

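>>> step_arm --increments '[[-0.9,[0.2,0,-0.07],[0,0,0]],[-0.9,[0.5,0,-0.07],[0,0,0]],[-0.9,[0.8,0,-0.07],[0,0,0]],[-0.9,[0.8,0,-0.07],[0,0,0]],[-0.9,[0.9,0,-0.07],[0,0,0]],[-0.9,[0.99,0,-0.07],[0,0,0]],[-0.9,[0.99,0,-0.07],[0,0,0]],[-0.9,[0.99,0,-0.07],[0,0,0]]]' --grip_force 10

```text
time: 45.15
tcp_pos: [377.0, 164.0, 26.9]
tcp_rot: [[0.001, -0.987, 0.163], [0.0, 0.163, 0.987], [-1.0, -0.001, 0.001]]
force: [0.8, 0.9, 0.7]
gripper_width: 82.7
```

>>> step_arm --increments '[[-0.5,[0,0,0],[0,0,0]],[-0.2,[0,0,0],[0,0,0]],[0,[0,0,0],[0,0,0]],[0,[0,0,0],[0,0,0]],[0,[0,0,0],[0,0,0]],[0,[0,0,0],[0,0,0]]]' --grip_force 15

```text
time: 45.75
tcp_pos: [376.6, 163.4, 26.4]
tcp_rot: [[0.0, -0.986, 0.164], [0.0, 0.164, 0.986], [-1.0, -0.0, 0.0]]
force: [-0.9, 0.1, 2.8]
gripper_width: 56.7
```

>>> step_arm --increments '[[0,[0,-0.02,0],[0,0,0]],[0,[0,-0.05,0],[0,0,0]],[0,[0,-0.08,-0.005],[0,0,0]],[0,[0,-0.11,-0.01],[0,0,0]],[0,[0,-0.14,-0.015],[0,0,0]],[0,[0,-0.17,-0.015],[0,0,0]],[0,[0,-0.2,-0.015],[0,0,0]],[0,[0,-0.225,-0.015],[0,0,0]],[0,[0,-0.24,-0.015],[0,0,0]],[0,[0,-0.24,-0.015],[0,0,0]],[0,[0,-0.24,-0.015],[0,0,0]]]'

```text
time: 46.85
tcp_pos: [403.8, 156.2, 26.3]
tcp_rot: [[-0.002, -0.987, 0.163], [-0.001, 0.163, 0.987], [-1.0, 0.002, -0.002]]
force: [-3.6, -0.7, 6.9]
gripper_width: 56.8
```

>>> step_arm --increments '[[-0.35,[0,0,0],[0,0,0]],[-0.5,[0,0,0],[0,0,0]],[-0.7,[0,0,0],[0,0,0]],[-0.7,[0,0,0],[0,0,0]],[-0.7,[0,0,0],[0,0,0]],[-0.7,[-0.1,0,0],[0,0,0]],[-0.7,[-0.3,0,0],[0,0,0]],[-0.7,[-0.6,0,0],[0,0,0]],[-0.7,[-1,0,0],[0,0,0]],[-0.7,[-1,0,0],[0,0,0]]]'

```text
time: 47.85
tcp_pos: [408.0, 159.3, 151.9]
tcp_rot: [[0.011, -0.987, 0.162], [0.008, 0.162, 0.987], [-1.0, -0.01, 0.01]]
force: [0.5, 0.1, 0.3]
gripper_width: 73.6
```

>>> step_arm --increments '[[-0.7,[-0.4,0.1,-0.1],[0,0,0]],[-0.7,[-0.8,0.3,-0.2],[0,0,0]],[-0.7,[-1,0.3,-0.2],[0,0,0]],[-0.7,[-1,0.3,-0.2],[0,0,0]],[-0.7,[-1,0.3,-0.2],[0,0,0]],[-0.7,[-1,0.3,-0.2],[0,0,0]]]'

```text
time: 48.45
tcp_pos: [364.6, 138.6, 264.8]
tcp_rot: [[-0.002, -0.986, 0.164], [-0.002, 0.164, 0.986], [-1.0, 0.002, -0.002]]
force: [-0.3, -0.1, -0.2]
gripper_width: 73.9
```

```bash
python3 - <<'E'
from h import *
s=telemetry.state();print(s["time"],s["tcp_pos"],s["q"].round(2),s["gripper_width"])
d=snap("wrist","w12.png");np.savez("w12",K=d["K"],view=d["view"])
C=np.array((514.6,226));R=np.array([[.986,-.168],[.168,.986]])
for P in((421,243.6,14),(514.6,226,62),(538,362,64),(494.5,100.5,50)):print(proj(d,P))
hsv=cv2.cvtColor(d["img"],cv2.COLOR_BGR2HSV);m=((hsv[...,0]>4)&(hsv[...,0]<16)&(hsv[...,1]>170)&(hsv[...,2]>90)).astype(np.uint8);m[262:]=0
for c in cv2.findContours(m,0,2)[0]:
    if cv2.contourArea(c)>60:
        P=np.array([onz(d,q[0],7)[:2] for q in c],np.float32);P=(P-C)@R.T;print(cv2.contourArea(c),"rack frame",P.min(0),P.max(0))
E
```

```text
48.45 [364.58331171 138.64124811 264.78531781] [ 0.79 -0.05 -0.47 -0.   -1.15 -0.95] 73.87363606195996
[292.72321523 253.14794917]
[204.21656151 271.02108368]
[214.90366615 371.02460127]
[194.30861992 156.90056804]
689.0 rack frame [233.49090781 -27.48388246] [273.39736936  16.9719226 ]
346.5 rack frame [-127.07639395 -110.80121162] [-111.74752267  -53.41590623]
349.5 rack frame [ -84.68179946 -110.71166475] [-69.58864553 -53.30550206]
```

View pics/w12.png

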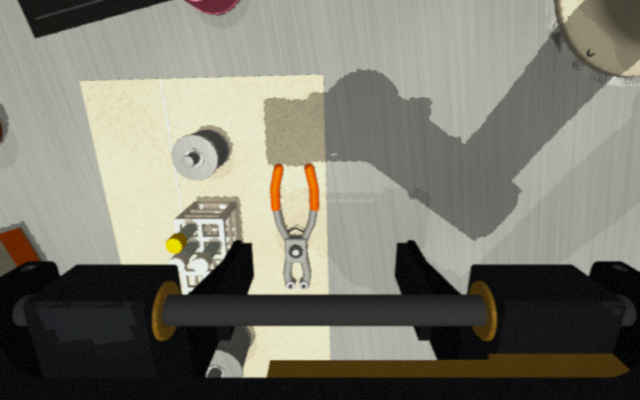

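```bash
python3 - <<'E'
from h import *
from rig import ticket
d=dict(np.load("w12.npz"));C=np.array((514.6,226));R=np.array([[.986,-.168],[.168,.986]])
for q in((295.5,252.5),):print("pivot rack frame",R@(onz(d,q,14)[:2]-C))
print("rollers",R@(onz(d,(298,287),10)[:2]-C))
a=cv2.imread("pics/scene0.png");b=cams.get_image("scene")["img"]
f=lambda i,h0,h1,r:(lambda h:np.argwhere((h[...,0]>=h0)&(h[...,0]<=h1)&(h[...,1]>150)&(h[...,2]>80))+[r[1],r[0]])(cv2.cvtColor(i[r[1]:r[3],r[0]:r[2]],cv2.COLOR_BGR2HSV))
for n,h0,h1,r in(("yellow caps",22,34,(360,185,415,215)),("basket",5,16,(80,240,235,330)),("bottle",5,16,(295,230,330,292)),("box",5,18,(365,255,500,330))):
    for i in(a,b):p=f(i,h0,h1,r);print(n,len(p),p.mean(0))
ticket.finish_job()
E
```

```text
pivot rack frame [-98.75355439   0.72358643]
rollers [-100.57878017   52.66999896]
yellow caps 51 [195.94117647 384.62745098]
yellow caps 53 [195.90566038 384.60377358]
basket 9886 [284.9050172  154.98169128]
basket 9840 [284.95477642 154.89400407]
bottle 661 [254.05597579 312.85930408]
bottle 671 [254.39642325 312.72131148]
box 1136 [318.0915493  430.81778169]
box 1128 [318.09574468 430.88829787]
the job is handed in; nothing more can be done
```

The job is done and handed in at about 48.5 s of the 136 s allowed. I can't report a verdict, because the hand-in gives none.

- **Jars:** I stood the large steel jar off the rack's left end and the small one off its right end. My measurements of both jars and the rack put each about 40 mm clear and in line.
- **Lids:** Each jar has its own lid on, knob up. Both were released within about 1 mm of the calculated seating height. The large lid was looked at from all three cameras and the small one in later wrist views, and both looked level and seated.
- **Pliers:** I took the smaller pair and put it flat in front of the rack, jaws to the left. I set them down further out first, then slid them in by the handles, because the gripper body would have hit the tubes. In the last view:
  - The nearest handle edge was about 43 mm clear of the rack.
  - The pivot was within 1 mm of the rack's middle along its length.
  - They were parallel to within about 0.03 rad.
- **Bystanders:** The rack, basket, glove box and bottle showed no movement beyond about 0.3 pixel between the first and last scene pictures.

No check failed. The pliers' clearance is about 3 mm over the 40 mm asked for, and I left it there. I didn't take a separate close-up of the small lid after release.

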